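Screw the battery cap of the kitchen scale home

ROBOT

A 6-joint arm with a two-finger parallel gripper is mounted at the origin on a cart in front of the work surface, level with it; the furniture and walls round the work are solid. World frame = base frame: x ahead of the robot, y to its left, z up, the work surface at z = 0. Lengths are in m, angles in rad, forces in N, time in s.
With the tool pointing down it reaches from about 0.35 to 0.875 m from the base axis. Payload 4.2 kg.
Tool frame: the origin (TCP) lies on the centre line of the jaws, within the pads' length; the fingertips stand ctrl.finger_overhang ahead of it and the grasp point (between the pads) lies 2 mm behind it (ctrl.finger_overhang is the distance from the TCP to the fingertips, in m); z points along the fingers, x is the direction in which the jaws open and shut, and the axes are right-handed (so a half turn about z gives the same grasp; the last joint's range is limited). The gripper opens to 87 mm and grips with 3 to 60 N. Pads are 19 mm wide; open, the fingers measure 117 mm over their backs; the gripper's body (75 mm by 190 mm) begins 51 mm behind the grasp point.
Start: joints at [-0.855, 0.385, 0.008, 0, -1.194, -0.259], TCP at [0.276, -0.561, 0.24] pointing down, gripper open.
Joint ranges: [-3.14, 3.14], [-1.21, 2.06], [-1.07, 1.41], [-3.16, 2.05], [-2.99, -0.16], [-3.1, 3.1]. Speed limits (rad/s): [2.79, 2.79, 3.14, 3.14, 3.14, 3.14].

INTERFACE

Orientations are given as a 3x3 rotation matrix whose columns are the frame's x, y, z axes.
In Python, from plant import ctrl, vision gives the robot as it stands.
- The arm moves only by the tool carry_out, never from a script. Its argument "steps" is a list of rows, each a list of 5 numbers: the closure, from -1 (fully open) to 1 (shut), so that 0 is half open, then the shift along the tool's x, y, z in cm, then the turn about the tool's z in degrees. In form: [[fingers, x, y, z, yaw], ...]. A call has 1 to 12 rows; each row is the pose to reach, as a shift and turn from the pose commanded when the call began, along the tool's axes at that moment; what a row does not reach only later rows make up. A row lasts 1/10 s, in which the tool goes at most 50 mm and 8.59 degrees, less where a joint would pass 70% of its speed; a pose out of reach is approached as far as the arm can. A call with a gripper value outside its range is refused whole. The fingers move at their own pace and stop on an object; the grip force is fixed at half the most. Time passes only in rows, so rows that repeat a pose let the fingers close. It gives the time, the measured TCP pose, the force and the opening at its end, in the units of the state.
- ctrl.sense(): the state, without advancing time (a new reading comes with each control period).
- vision.camera(name): name is "side" or "top" or "wrist"; returns a dict with "image" (384x512x3 uint8, red, green, blue), "mtx" (3x3 intrinsics, pixels), "k1" (the pictures are not rectified: a ray, as slopes to the right and down, at radius r is drawn at 1 + k1 r^2 times it, then the intrinsics apply), "xyz" and "rotation" of the camera in the world. Camera axes: x right, y up, looking along -z (the intrinsics and any distortion apply to the point x, -y, -z); pixel columns grow to the right and rows downward; lengths in m; the calibration is good to about 2 mm. A picture is of the moment at which its call begins. There is no depth.
- ctrl.hand_in(): hands the job in, once; it reports no verdict.
The state is a dict: "t": time; "joint_pos": joint angles; "joint_velocities": joint speeds; "joint_torque": joint torques, N m; "tool_pos": TCP position; "tcp_rot": TCP orientation; "force": force on the tool from outside, world axes, zero at the start; "torque": the same for the moment, N m; "gripper_width": finger opening in m.
Only numpy, scipy, OpenCV 4.12 (cv2) and the standard library are available. Lean on these libraries where they do the work, as an engineer would, in place of code of your own. Each camera call takes 0.05 s, during which the arm holds its last target.

TASK

The kitchen scale lies underside up on the cooktop and one of its two round battery caps is still unscrewed. Take the broad-bladed screwdriver (the one with the thicker and taller, flat-sided handle) out of its holder, seat its blade in the slot of the raised cap and, keeping it pressed in, turn it clockwise until the cap is fully home, its slot in line with the two marks beside it like the other cap's. Then stand the screwdriver upright in the holder it came from and let go; leave the slim screwdriver alone.

Things in the scene. Friction and masses are not known exactly. Their poses are not given: they have to be found in the camera images.
- driver_grip (a point): Broad-bladed screwdriver, loose, upright in its holder, 0.16 kg, 135 mm long. This point: on its axis in mid-handle, 100 mm above the blade's edge (about 109 mm above the cooktop at the start); z up through the handle. The handle, black, 34 mm along x and 26 mm along y (grip across y, on the flat sides), spans 62 to 135 mm above the blade's edge.
- driver_tip (a point): Middle of the lower edge of the broad screwdriver's blade; axes as driver_grip. The blade is 22 mm wide along x, 3 mm thick along y, 16 mm long. A steel cone collar under the handle is 48 mm in diameter at 60 mm above the edge, 24 mm at 44 mm.
- cap_slot (a point): Mid-floor of the slot in the raised battery cap, on its turning axis, 23 to 26 mm above the cooktop. x along the slot, z up. Grey cap, 42 mm in diameter, top 10 mm above this point, up to 3 mm higher than the home cap. The slot runs right across: 5.5 mm wide in its lower 4 mm, flared to 12 mm at the top; the blade has about 6 degrees of play.
- battery_cap (a joint): Angle by which the cap is screwed in, rad: grows clockwise seen from above; 0 is fully loose, 1.05 fully home (a firm stop). Starts between 0 and 0.25. It goes down 3 mm over the whole travel, turns against about 0.08 N m of friction and stays where it is left.
- scale: White kitchen scale, fixed, upside down: 130 mm along x, 180 along y, 20 high, four 4 mm feet on top. Origin under its centre, z up. On its x = 0 line two white cap seats (rings 52 mm across, 28 mm high): the raised cap at y = +42 mm; a like cap, fixed, already home at y = -42 mm. Grey marks beside each seat: a home cap's slot runs along the scale's x.
- holder_top (a point): Holder of the broad screwdriver, steel, fixed: a conical cup on three legs, open at the bottom. This point: centre of its mouth, 83 mm above the cooktop, z up. The mouth is 66 mm wide inside, 74 outside; the cup narrows to 37 mm at 60 mm height. The collar rests in the cup in any yaw, the blade's edge then about 9 mm above the cooktop.
- slim_grip (a point): Slim screwdriver, loose, not to be used: round black handle 18 mm in diameter, thin pointed 6 mm shank, 112 mm long, standing in another holder of the same shape. This point is on its axis in mid-handle, 87 mm above its point; z up.
There are look-alikes about, which are no part of the job. What is shaped like the part that bears driver_grip but pink is not meant.

How it is judged:
By the outcome, as a careful person would: the job done as asked, in the order asked, and still so for the second after the job is handed in, with the robot touching nothing.
It also fails if it takes over 64 s, if anything falls off the work surface, if the arm or the gripper's body presses on something with over 40 N, if the wrist force passes 120 N, or if a joint passes its speed limit or range.

## Working session

There is one attempt and no reset: what is moved stays moved. The work goes in short steps, Python scripts to look and compute and a tool call to move; the robot and the scene stay as the last step left them, time stands still between calls to the robot, and variables do not carry over. Pictures are saved under pics/ and viewed, and the job is handed in when it is done.

Besides the shell and the picture viewer there is one more tool, called after "Call:" as name(argument=value, ...), one argument or row to a line, values as JSON. carry_out: Moves the arm, as the interface text tells. Its arguments: {"type":"object","properties":{"steps":{"type":"array","items":{"type":"array","items":{"type":"number"}}}},"required":["steps"]}

```bash
mkdir -p pics; ls; cat > h.py <<'E'
import numpy as np, cv2
from plant import ctrl, vision
def snap(name, fn):
    c=vision.camera(name); cv2.imwrite(f'pics/{fn}.png', c['image'][:,:,::-1]); 
    np.save(f'pics/{fn}.npy', c, allow_pickle=True); return c
def load(fn): return np.load(f'pics/{fn}.npy',allow_pickle=True).item()
def ray(c,u,v):
    K=c['mtx']; d=np.array([c['k1'],0,0,0,0],float)
    p=cv2.undistortPoints(np.array([[[u,v]]],float),np.array(K,float),d)[0,0]
    return np.array(c['xyz']), np.array(c['rotation'])@np.array([p[0],-p[1],-1.])
def onz(c,u,v,z):
    o,d=ray(c,u,v); return o+d*(z-o[2])/d[2]
def proj(c,P):
    q=np.array(c['rotation']).T@(np.array(P)-np.array(c['xyz'])); x,y=q[0]/-q[2],-q[1]/-q[2]
    s=1+c['k1']*(x*x+y*y); K=np.array(c['mtx']); return K[0,0]*x*s+K[0,2],K[1,1]*y*s+K[1,2]
def tri(obs):
    A=np.zeros((3,3));b=np.zeros(3)
    for c,u,v in obs:
        o,d=ray(c,u,v);d/=np.linalg.norm(d);M=np.eye(3)-np.outer(d,d);A+=M;b+=M@o
    P=np.linalg.solve(A,b)
    return P,[np.round(np.array(proj(c,P))-[u,v],1) for c,u,v in obs]
E
python3 - <<'E'
from h import *
for n in ['side','top','wrist']:
    c=snap(n,n+'0'); print(n,np.round(c['xyz'],3),np.round(c['rotation'],2).tolist(),np.round(c['mtx'],1).tolist(),c['k1'])
s=ctrl.sense(); print(s['t'],s['tool_pos'],np.round(s['tcp_rot'],3).tolist(),s['gripper_width'],ctrl.finger_overhang,s['force'])
ims=[load(n+'0')['image'] for n in ['side','top','wrist']]
E
```

```text
pics
side [-0.225  0.384  0.554] [[-0.41, 0.49, -0.77], [-0.91, -0.24, 0.33], [-0.02, 0.84, 0.55]] [[471.6, 0.0, 263.1], [0.0, 471.6, 192.1], [0.0, 0.0, 1.0]] -0.12970484800779203
top [0.351 0.102 1.019] [[-0.01, 0.99, -0.12], [-1.0, -0.01, -0.01], [-0.02, 0.12, 0.99]] [[416.8, 0.0, 252.4], [0.0, 416.8, 192.1], [0.0, 0.0, 1.0]] -0.06918576601381703
wrist [ 0.209 -0.591  0.384] [[-0.44, -0.87, -0.24], [0.9, -0.43, -0.12], [0.0, -0.26, 0.96]] [[270.8, 0.0, 261.5], [0.0, 270.8, 189.9], [0.0, 0.0, 1.0]] -0.05435323800519156
0.15 [ 0.27548349 -0.56053814  0.23870724] [[-0.441, 0.898, -0.001], [0.898, 0.441, 0.001], [0.002, -0.0, -1.0]] 0.08674065245259394 0.017 [ 0.6338891  -0.60635416 -0.81519545]
```

View pics/side0.png

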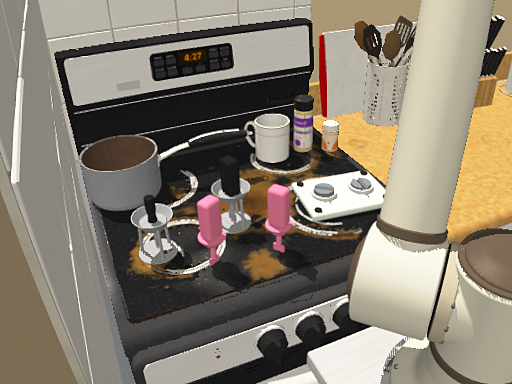

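View pics/top0.png

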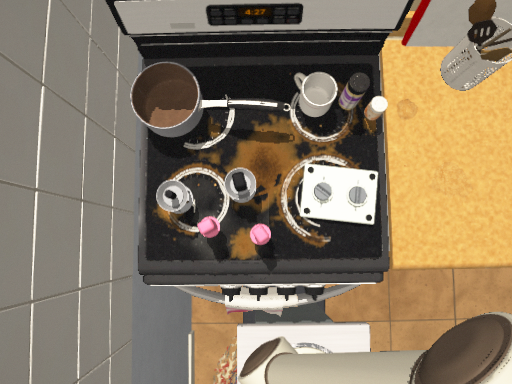

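View pics/wrist0.png

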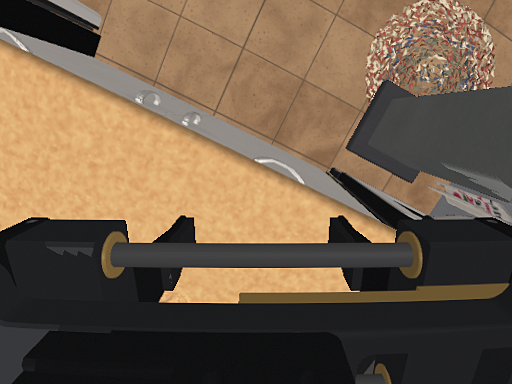

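Candidates, by top-view pixel:
- The black flat handle in the holder at (240,183).
- The slim black handle in the holder at (172,196).
- Two pink look-alikes at (208,227) and (260,234).

The one at (240,183) is black, thick and tall, so it fits. I'll enlarge it to confirm.

```bash
python3 - <<'E'
from h import *
a=load('top0')['image'][145:250,150:285]; b=load('side0')['image'][140:275,120:300]; d=load('top0')['image'][155:230,290:390]
f=lambda i,w,h: cv2.resize(i,(w,h),interpolation=cv2.INTER_CUBIC)
cv2.imwrite('pics/crop1.png',np.hstack([f(a,385,300),f(b,400,300)])[:,:,::-1])
cv2.imwrite('pics/crop2.png',f(d,800,600)[:,:,::-1])
E
```

```text
(no output)
```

View pics/crop1.png

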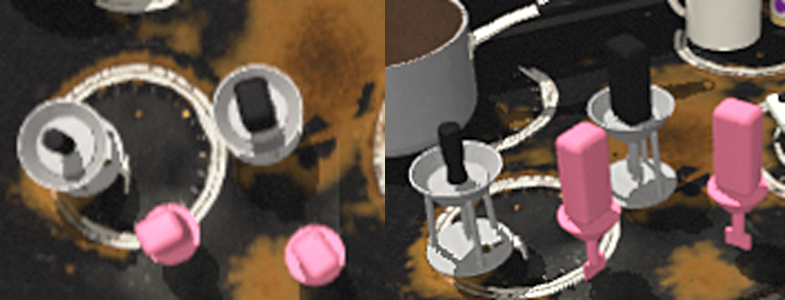

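View pics/crop2.png

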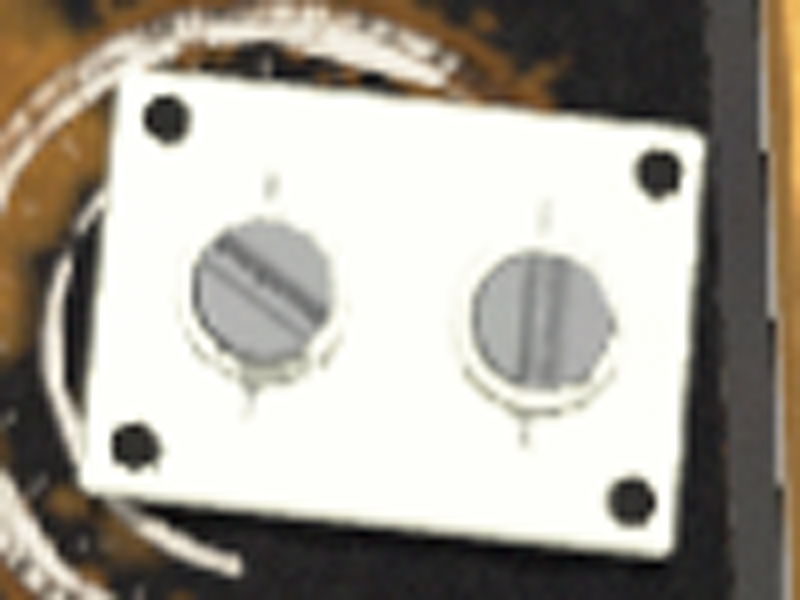

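The crop confirms the black, flat-sided handle at top (240,183) as the broad driver. The slim one is at (172,196) and the pink ones are decoys. The raised cap is at top (323,192) with its slot diagonal, and the home cap is at (357,196). Next come rough positions.

```bash
python3 - <<'E'
from h import *
c=load('top0'); s=load('side0')
for n,u,v,z in [('hold',240.5,184.5,.083),('handtop',240,182,.144),('cap',323,191.5,.035),('home',357.5,195,.033),('slim',172,196,.11),('pink1',208,227,.13),('pink2',260,234,.13),('scaleTL',305,164,.02),('scaleTR',378,170,.02),('BR',373,224,.02),('BL',301,216,.02)]:
    print(n,np.round(onz(c,u,v,z),3))
print(tri([(c,240,180),(s,229,158)]))
print(tri([(c,323,192),(s,324,190)]))
E
```

```text
hold [0.479 0.143 0.083]
handtop [0.476 0.142 0.144]
cap [ 0.466 -0.051  0.035]
home [ 0.457 -0.133  0.033]
slim [0.452 0.293 0.11 ]
pink1 [0.382 0.211 0.13 ]
pink2 [0.366 0.1   0.13 ]
scaleTL [ 0.536 -0.011  0.02 ]
scaleTR [ 0.519 -0.189  0.02 ]
BR [ 0.388 -0.171  0.02 ]
BL [0.41  0.001 0.02 ]
(array([0.48078043, 0.14292988, 0.14461512]), [array([-0.7, -0.3]), array([0.9, 0. ])])
(array([ 0.46596704, -0.05058529,  0.03091922]), [array([-0.3, -0.2]), array([ 0.4, -0. ])])
```

Call:
carry_out(
  steps=[
    [-1,50,38.5,-2,26],
    [-1,50,38.5,-2,26],
    [-1,50,38.5,-2,26],
    [-1,50,38.5,-2,26],
    [-1,50,38.5,-2,26],
    [-1,50,38.5,-2,26],
    [-1,50,38.5,-2,26],
    [-1,50,38.5,-2,26],
    [-1,50,38.5,-2,26],
    [-1,50,38.5,-2,26],
    [-1,50,38.5,-2,26],
    [-1,50,38.5,-2,26],
  ],
)

```text
t: 1.35
tool_pos: [0.393, 0.0236, 0.2587]
tcp_rot: [[-0.004, 1.0, 0.001], [1.0, 0.004, 0.0], [0.0, 0.001, -1.0]]
force: [1.1, -0.6, 0.7]
gripper_width: 0.0868
```

Call:
carry_out(
  steps=[
    [-1,3.5,2,0,0],
    [-1,3.5,2,0,0],
    [-1,3.5,2,0,0],
    [-1,3.5,2,0,0],
  ],
)

```text
t: 1.75
tool_pos: [0.4127, 0.056, 0.258]
tcp_rot: [[-0.002, 1.0, -0.001], [1.0, 0.002, -0.0], [-0.0, -0.001, -1.0]]
force: [0.6, 0.0, -0.1]
gripper_width: 0.0871
```

```bash
python3 - <<'E'
from h import *
c=snap('wrist','w1'); s=ctrl.sense(); print(s['t'],s['tool_pos'],np.round(s['tcp_rot'],3).tolist(),s['joint_pos'],s['force'],c['xyz'])
E
```

```text
1.8 [0.41274579 0.05575122 0.25821528] [[-0.002, 1.0, -0.001], [1.0, 0.002, -0.0], [-0.0, -0.001, -1.0]] [ 5.27950668e-01  4.10848340e-03 -4.31018332e-01 -1.28295347e-04
 -1.13627465e+00 -2.09691386e+00] [ 0.00368355 -0.37471496  0.39591566] [0.33883063 0.05726198 0.4035654 ]
```

View pics/w1.png

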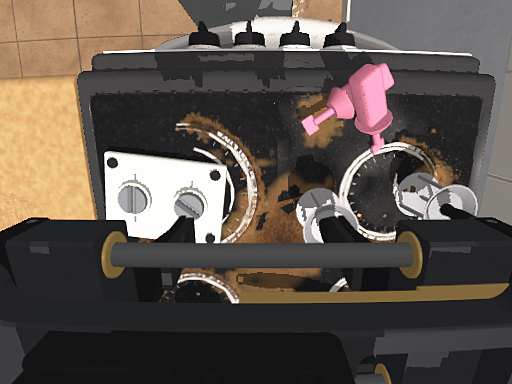

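The wrist view shows the scale at (165,195) and the holder at (325,215), both partly hidden by the gripper. I'll move forward for clear views from two places.

Call:
carry_out(
  steps=[
    [-1,6,12,0,0],
    [-1,6,12,0,0],
    [-1,6,12,0,0],
    [-1,6,12,0,0],
    [-1,6,12,0,0],
  ],
)

```text
t: 2.3
tool_pos: [0.5328, 0.1159, 0.2576]
tcp_rot: [[-0.001, 1.0, -0.002], [1.0, 0.001, -0.001], [-0.001, -0.002, -1.0]]
force: [-1.2, -0.2, -0.4]
gripper_width: 0.0868
```

```bash
python3 - <<'E'
from h import *
c=snap('wrist','w2'); s=ctrl.sense(); print(s['t'],s['tool_pos'],c['xyz'])
E
```

```text
2.35 [0.53231125 0.11572986 0.25809177] [0.45909646 0.11728274 0.4031636 ]
```

Call:
carry_out(
  steps=[
    [-1,-14,0,0,0],
    [-1,-14,0,0,0],
    [-1,-14,0,0,0],
    [-1,-14,0,0,0],
    [-1,-14,0,0,0],
  ],
)

```text
t: 2.85
tool_pos: [0.5323, -0.0244, 0.2591]
tcp_rot: [[-0.0, 1.0, 0.001], [1.0, 0.0, 0.001], [0.001, 0.001, -1.0]]
force: [-0.1, 0.7, -0.4]
gripper_width: 0.0874
```

```bash
python3 - <<'E'
from h import *
c=snap('wrist','w3'); s=ctrl.sense(); print(s['t'],s['tool_pos'],c['xyz'])
E
```

```text
2.9 [ 0.53262745 -0.02348012  0.25905432] [ 0.458129   -0.02311981  0.4044899 ]
```

View pics/w2.png

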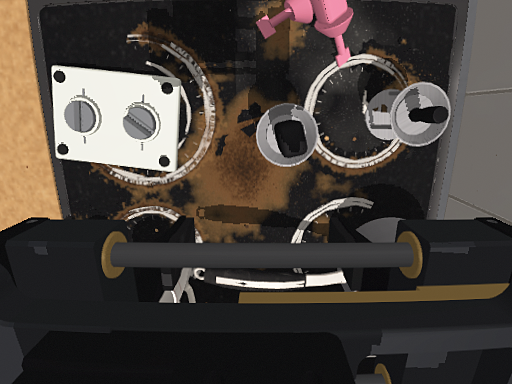

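View pics/w3.png

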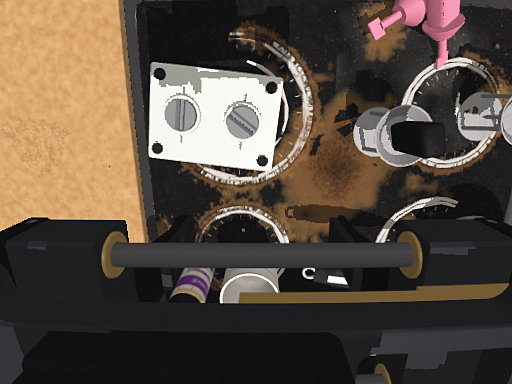

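The caps and holder are clear in both views. In w2 the raised cap is at (141,123), the home cap at (82,116) and the holder at (288,135). In w3 they are at (242,120), (180,114) and (403,135). I'll crop these for precise points.

```bash
python3 - <<'E'
from h import *
f=lambda i: cv2.resize(i,None,fx=5,fy=5,interpolation=cv2.INTER_CUBIC)
cv2.imwrite('pics/h2.png',np.hstack([f(load('w2')['image'][95:175,250:330]),f(load('w3')['image'][95:175,365:445])])[:,:,::-1])
cv2.imwrite('pics/c2.png',np.hstack([f(load('w2')['image'][80:180,100:180]),f(load('w3')['image'][80:180,200:280])])[:,:,::-1])
E
```

```text
(no output)
```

View pics/h2.png

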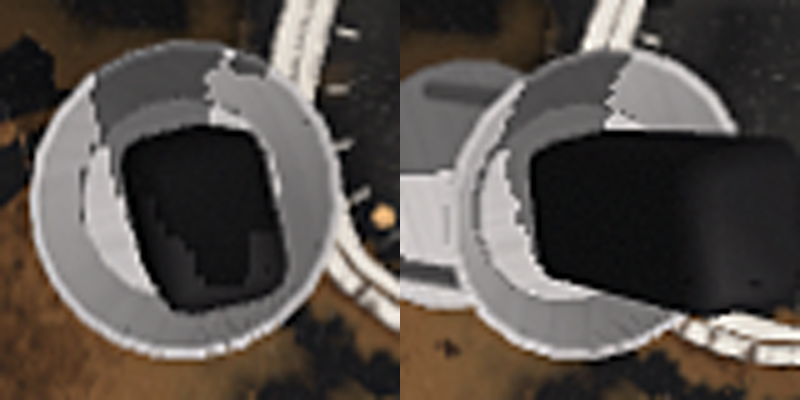

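View pics/c2.png

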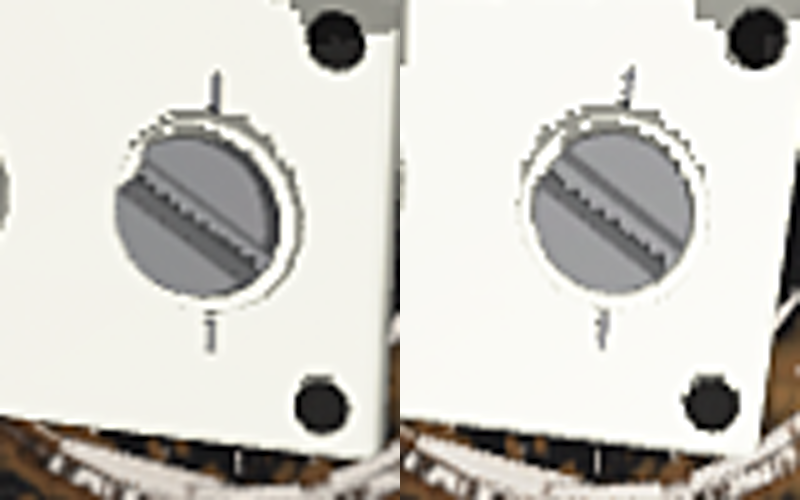

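```bash
python3 - <<'E'
from h import *
f=lambda i: cv2.resize(np.clip(i.astype(float)*6,0,255).astype(np.uint8),None,fx=8,fy=8,interpolation=cv2.INTER_CUBIC)
cv2.imwrite('pics/h3.png',np.hstack([f(load('w2')['image'][110:165,268:315]),f(load('w3')['image'][110:165,385:432+5])])[:,:,::-1])
E
```

```text
(no output)
```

View pics/h3.png

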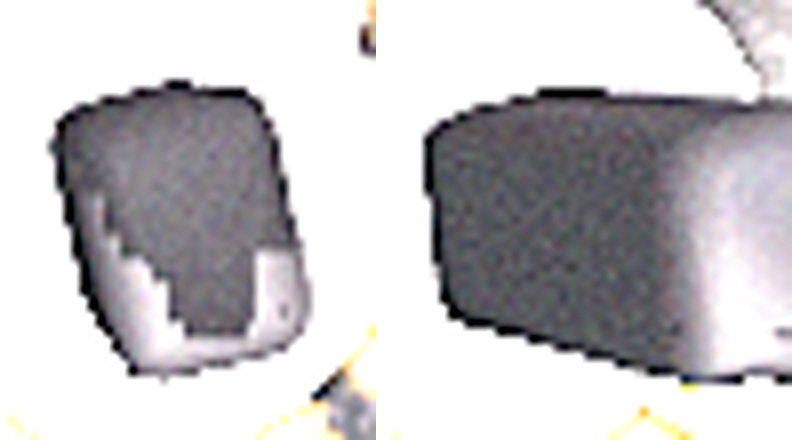

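I'll put the camera right over the handle so its silhouette is only the top face.

Call:
carry_out(
  steps=[
    [-1,17,2.2,0,0],
    [-1,17,2.2,0,0],
    [-1,17,2.2,0,0],
    [-1,17,2.2,0,0],
    [-1,17,2.2,0,0],
  ],
)

```text
t: 3.4
tool_pos: [0.5546, 0.1511, 0.2581]
tcp_rot: [[-0.009, 1.0, 0.0], [1.0, 0.009, 0.0], [0.0, 0.0, -1.0]]
force: [-0.1, 0.4, -0.1]
gripper_width: 0.0869
```

```bash
python3 - <<'E'
from h import *
c=snap('wrist','w4'); s=ctrl.sense(); print(s['t'],s['tool_pos'],c['xyz'])
f=lambda i,k: cv2.resize(np.clip(i.astype(float)*k,0,255).astype(np.uint8),None,fx=5,fy=5,interpolation=cv2.INTER_CUBIC)
i=c['image'][75:165,225:305]
cv2.imwrite('pics/h4.png',np.hstack([f(i,1),f(i,6)])[:,:,::-1])
E
```

```text
3.45 [0.55426934 0.14941708 0.25820243] [0.48052456 0.15178958 0.40356503]
```

View pics/h4.png

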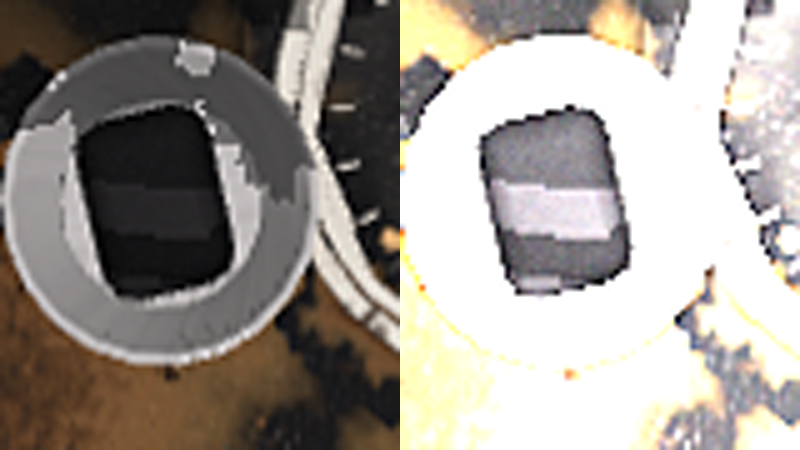

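```bash
python3 - <<'E'
from h import *
def blob(m,u,v):
    n,l,st,ce=cv2.connectedComponentsWithStats(m.astype(np.uint8),connectivity=4); k=l[v,u]; 
    return (l==k).astype(np.uint8)
c=load('w4'); g=c['image'].max(2)
m=blob(g<52,255,110); print('area',m.sum())
ct=max(cv2.findContours(m,0,1)[0],key=len)[:,0,:].astype(float)
P=np.array([onz(c,u,v,.144)[:2] for u,v in ct])*1000
r=cv2.minAreaRect(P.astype(np.float32)); print('handle rect mm',r)
print(np.round(cv2.boxPoints(r),1).tolist())
# holder rim
def rim(fn,cx,cy):
    c=load(fn); im=c['image'].astype(int); g=im.max(2); sat=im.max(2)-im.min(2)
    pts=[]
    for a in np.linspace(0,2*np.pi,180,endpoint=False):
        prev=None
        for rr in np.arange(38,20,-.25):
            u=cx+rr*np.cos(a);v=cy+rr*np.sin(a)
            p=cv2.getRectSubPix(c['image'],(1,1),(u,v))[0,0].astype(int)
            if p.max()>115 and p.max()-p.min()<16: pts.append((a,rr,u,v));break
    pts=np.array(pts); ok=abs(pts[:,1]-np.median(pts[:,1]))<2.0
    q=np.array([onz(c,u,v,.083)[:2] for _,_,u,v in pts[ok]])*1000
    for _ in range(4):
        A=np.c_[2*q,np.ones(len(q))]; s=np.linalg.lstsq(A,(q**2).sum(1),rcond=None)[0]; R=np.sqrt(s[2]+s[0]**2+s[1]**2)
        e=abs(np.hypot(*(q-s[:2]).T)-R); q=q[e<max(1,2*e.std())]
    print(fn,'rim',s[:2],'R',R,len(q)); 
    return c,proj(c,[s[0]/1000,s[1]/1000,.083])
o=[]
for fn,cx,cy in [('w4',257,115),('w2',287.5,134.5),('w3',404,135)]:
    cc,uv=rim(fn,cx,cy); o.append((cc,*uv))
print('rim tri',tri(o))
# caps: grey disc
o2={}
for fn,seed in [('w2',dict(r=(141,123),h=(82,116))),('w3',dict(r=(242,120),h=(180,114)))]:
    c=load(fn); 
    for k,(u,v) in seed.items():
        x0,y0=u-22,v-22; sub=c['image'][y0:y0+44,x0:x0+44].astype(int)
        m=((sub.max(2)<185)).astype(np.uint8)
        m=cv2.morphologyEx(m,cv2.MORPH_OPEN,np.ones((5,5),np.uint8))
        ct=max(cv2.findContours(m,0,1)[0],key=cv2.contourArea)
        e=cv2.fitEllipse(cv2.convexHull(ct)); uv=(e[0][0]+x0,e[0][1]+y0); print(fn,k,np.round(uv,1),np.round(e[1],1),onz(c,*uv,.035 if k=='r' else .033))
        o2.setdefault(k,[]).append((c,*uv))
for k in o2: print(k,tri(o2[k]))
E
```

```text
area 921
handle rect mm ((479.6296691894531, 146.5454864501953), (32.63629150390625, 24.780092239379883), 13.799131393432617)
[[460.79998779296875, 154.6999969482422], [466.70001220703125, 130.60000610351562], [498.3999938964844, 138.39999389648438], [492.5, 162.5]]
w4 rim [479.8417487  146.60090084] R 36.03531285806992 106
w2 rim [479.78405999 146.80395943] R 36.14272303932425 126
w3 rim [479.74361748 146.7576809 ] R 36.380271286510954 56
rim tri (array([0.47978289, 0.14668988, 0.08316093]), [array([ 0.1, -0.1]), array([-0.1,  0. ]), array([0., 0.])])
w2 r [138.9 122.2] [31.7 35.9] [ 0.46543451 -0.04669334  0.035     ]
w2 h [ 79.8 115.8] [29.9 34.7] [ 0.45591632 -0.12917102  0.033     ]
w3 r [242. 121.] [32.  34.8] [ 0.46486045 -0.04853206  0.035     ]
w3 h [180.3 114.2] [31.4 34.2] [ 0.45570726 -0.13084854  0.033     ]
r (array([ 0.46523418, -0.04886973,  0.03010658]), [array([-0. , -0.2]), array([0. , 0.2])])
h (array([ 0.45577805, -0.13214389,  0.02853454]), [array([-0. , -0.1]), array([0. , 0.1])])
```

Measured results:
- The holder is at (0.4798, 0.1467) with its rim at z 0.083, agreeing across three views.
- The handle's long axis is at +13.8° and its size fits the text.
- The raised cap is near (0.465, -0.048).

Next I align above the handle.

Call:
carry_out(
  steps=[
    [-1,-0.3,-7.5,0,-13.5],
    [-1,-0.3,-7.5,0,-13.5],
    [-1,-0.3,-7.5,0,-13.5],
    [-1,-0.3,-7.5,7,-13.5],
    [-1,-0.3,-7.5,7,-13.5],
    [-1,-0.3,-7.5,7,-13.5],
    [-1,-0.3,-7.5,7,-13.5],
  ],
)

```text
t: 4.15
tool_pos: [0.4809, 0.1437, 0.1892]
tcp_rot: [[-0.236, 0.972, 0.001], [0.972, 0.236, -0.0], [-0.0, 0.001, -1.0]]
force: [0.5, 0.5, 0.2]
gripper_width: 0.0871
```

```bash
python3 - <<'E'
from h import *
s=ctrl.sense(); print(s['t'],s['tool_pos'],np.round(s['tcp_rot'],3).tolist())
c=snap('wrist','w5'); t=snap('top','t5'); snap('side','s5')
cv2.imwrite('pics/m5.png',np.hstack([cv2.resize(t['image'][120:240,180:310],(400,369)),cv2.resize(load('s5')['image'][80:260,130:325],(400,369))])[:,:,::-1])
E
```

```text
4.15 [0.48094197 0.14372535 0.18923284] [[-0.236, 0.972, 0.001], [0.972, 0.236, -0.0], [-0.0, 0.001, -1.0]]
```

View pics/m5.png

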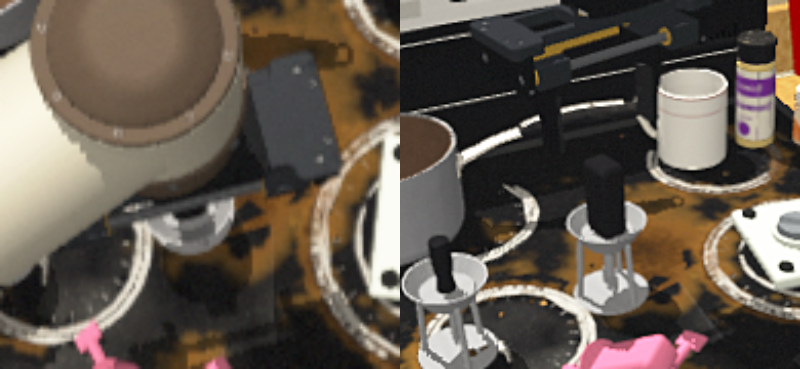

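View pics/w5.png

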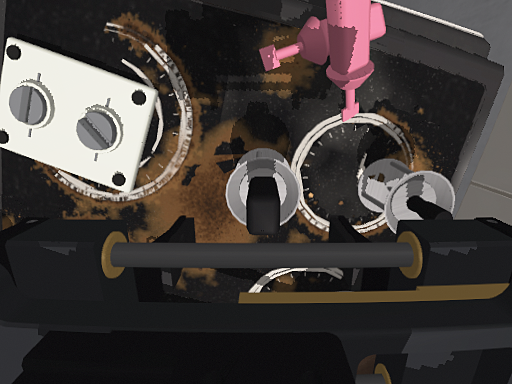

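Both pink tools have toppled; they were balanced on their blades and the arm stayed clear of them. The handle at (263,200) is centred between the jaws (centre about 262). I go down and grip.

Call:
carry_out(
  steps=[
    [-1,0.1,0,4,0],
    [-1,0.1,0,8.2,0],
    [-1,0.1,0,8.2,0],
    [-1,0.1,0,8.2,0],
    [1,0.1,0,8.2,0],
    [1,0.1,0,8.2,0],
    [1,0.1,0,8.2,0],
    [1,0.1,0,8.2,0],
    [1,0.1,0,8.2,0],
    [1,0.1,0,8.2,0],
    [1,0.1,0,8.2,0],
  ],
)

```text
t: 5.4
tool_pos: [0.4798, 0.1448, 0.1064]
tcp_rot: [[-0.236, 0.972, -0.0], [0.972, 0.236, -0.0], [-0.0, -0.0, -1.0]]
force: [-0.4, -0.1, -0.2]
gripper_width: 0.0391
```

```bash
python3 - <<'E'
from h import *
s=ctrl.sense(); print(s['t'],s['tool_pos'],np.round(s['tcp_rot'],3).tolist(),s['gripper_width'],s['force'],s['torque'])
c=snap('side','s6')
E
```

```text
5.4 [0.47977819 0.14480829 0.10639735] [[-0.236, 0.972, -0.0], [0.972, 0.236, -0.0], [-0.0, -0.0, -1.0]] 0.0391068939149238 [-0.35760756 -0.08686869 -0.15112013] [-0.01319884 -0.06034314  0.00565483]
```

View pics/s6.png

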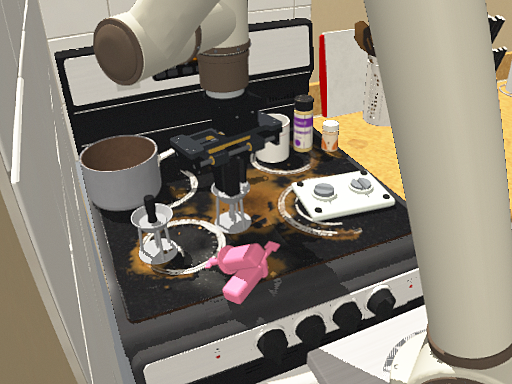

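Call:
carry_out(
  steps=[
    [1,0,0,0,0],
    [1,0,0,0,0],
    [1,0,0,0,0],
    [1,0,0,0,0],
    [1,0,0,0,0],
    [1,0,0,0,0],
  ],
)

```text
t: 6.05
tool_pos: [0.4798, 0.1446, 0.1064]
tcp_rot: [[-0.236, 0.972, -0.0], [0.972, 0.236, -0.0], [-0.0, -0.0, -1.0]]
force: [0.5, -1.5, -0.0]
gripper_width: 0.0261
```

Gripped at 26 mm. Lifting.

Call:
carry_out(
  steps=[
    [1,0,0,-2,0],
    [1,0,0,-5,0],
    [1,0,0,-9,0],
    [1,0,0,-13,0],
    [1,0,0,-13,0],
    [1,0,0,-13,0],
  ],
)

```text
t: 6.65
tool_pos: [0.4795, 0.1452, 0.2366]
tcp_rot: [[-0.236, 0.972, 0.001], [0.972, 0.236, 0.002], [0.002, 0.001, -1.0]]
force: [-1.5, 0.2, -3.0]
gripper_width: 0.0262
```

Call:
carry_out(
  steps=[
    [1,-13.4,-0.5,0,-42],
    [1,-13.4,-0.5,0,-42],
    [1,-13.4,-0.5,0,-42],
    [1,-13.4,-0.5,0,-42],
    [1,-13.4,-0.5,0,-42],
    [1,-13.4,-0.5,0,-42],
    [1,-13.4,-0.5,0,-42],
    [1,-13.4,-0.5,0,-42],
  ],
)

```text
t: 7.45
tool_pos: [0.5059, 0.0134, 0.2349]
tcp_rot: [[-0.825, 0.565, -0.003], [0.565, 0.825, -0.0], [0.002, -0.002, -1.0]]
force: [0.5, 0.5, -1.1]
gripper_width: 0.0258
```

```bash
python3 - <<'E'
from h import *
s=ctrl.sense(); print(s['t'],s['tool_pos'],np.round(s['tcp_rot'],3).tolist(),s['gripper_width'],s['force'],s['joint_pos'][[0,5]])
c=snap('wrist','w7'); snap('side','s7'); print(c['xyz'])
cv2.imwrite('pics/w7c.png',cv2.resize(c['image'][60:230,150:350],(800,600),interpolation=cv2.INTER_AREA if 0 else cv2.INTER_CUBIC)[:,:,::-1])
E
```

```text
7.45 [0.50587179 0.01339432 0.23490357] [[-0.825, 0.565, -0.003], [0.565, 0.825, -0.0], [0.002, -0.002, -1.0]] 0.025795773502112887 [ 0.47495     0.53808989 -1.05074582] [ 0.34741572 -0.94729157]
[ 0.46379582 -0.04490471  0.38045411]
```

View pics/w7.png

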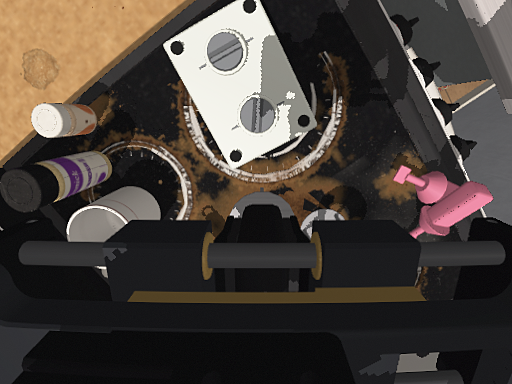

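View pics/s7.png

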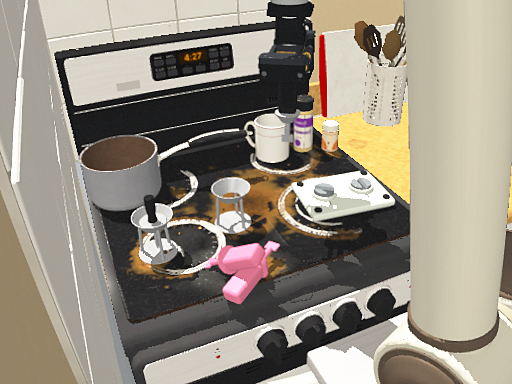

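```bash
python3 - <<'E'
from h import *
c=load('w7'); f=lambda i: cv2.resize(i,None,fx=10,fy=10,interpolation=cv2.INTER_CUBIC)
cv2.imwrite('pics/w7d.png',f(c['image'][85:145,220:300])[:,:,::-1])
E
```

```text
(no output)
```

View pics/w7d.png

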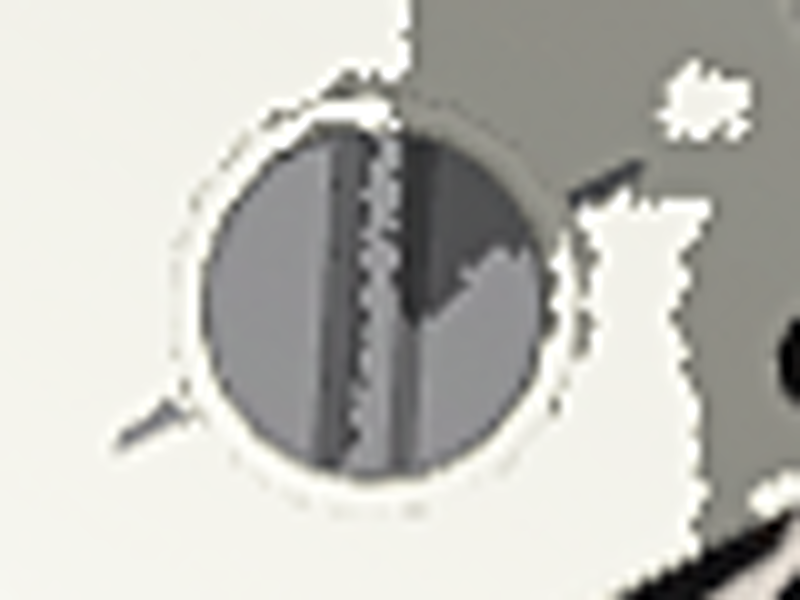

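```bash
python3 - <<'E'
from h import *
c=load('w7'); px=lambda x,y:(220+(x+.5)/10-.5,85+(y+.5)/10-.5)
z=.0355
P=lambda x,y,zz=z: onz(c,*px(x,y),zz)
print('center',P(377,302))
g=c['image']; 
ang=lambda a,b: np.degrees(np.arctan2(*(a-b)[1::-1]))
print('slot L',ang(P(333,140),P(317,460)),'R',ang(P(437,140),P(417,465)),'mid',P(385,140),P(367,462))
print('marks',ang(P(115,440,.02),P(645,165,.02)), 'mid', (P(115,440,.02)+P(645,165,.02))/2)
# scale feet
for fn,l in [('w2',[(59,76),(173,87),(165,160),(62,150)]),('w3',[(159,74),(271,88),(262,160),(157,148)])]:
    c=load(fn)
    Q=[]
    for u,v in l:
        s=c['image'][v-8:v+9,u-8:u+9].max(2)<70; n,lab,st,ce=cv2.connectedComponentsWithStats(s.astype(np.uint8)); k=lab[8,8]; Q.append(onz(c,u-8+ce[k][0],v-8+ce[k][1],.024)[:2])
    Q=np.array(Q)*1000; print(fn,np.round(Q,1).tolist(),'ctr',Q.mean(0))
    a=Q[1]-Q[0];b=Q[2]-Q[3]; print('y axis',np.degrees(np.arctan2(a[1],a[0])),np.degrees(np.arctan2(b[1],b[0])), 'x axis',ang(Q[0],Q[3]),ang(Q[1],Q[2]))
    yh=(a+b)/np.linalg.norm(a+b); print('raised cap pred',Q.mean(0)+42*yh,'home',Q.mean(0)-42*yh)
# stereo on cap center: w7 + w2,w3
c2,c3,c7=load('w2'),load('w3'),load('w7')
print(tri([(c7,*px(377,302)),(c3,242,121),(c2,139.5,122.2)]))
E
```

```text
center [ 0.46594909 -0.04876464  0.0355    ]
slot L -127.75125022699443 R -127.92926813224055 mid [ 0.45428199 -0.06399487  0.0355    ] [ 0.47798268 -0.03349296  0.0355    ]
marks -7.646409499320406 mid [ 0.46615678 -0.04877999  0.02      ]
w2 [[402.8, -157.4], [420.2, 1.6], [519.8, -21.5], [501.3, -168.9]] ctr [461.0316925  -86.54887377]
y axis 83.77264627276858 82.87078688693792 x axis 173.32465965661456 166.95061466335613
raised cap pred [465.90396866 -44.83243906] home [ 456.15941634 -128.26530848]
w3 [[402.8, -158.0], [421.1, -9.9], [519.6, -22.0], [501.2, -170.1]] ctr [461.17207402 -90.0021508 ]
y axis 82.97252539162382 82.93298032085438 x axis 173.03038173760993 173.01603816919874
raised cap pred [466.32495931 -48.31944727] home [ 456.01918872 -131.68485432]
(array([ 0.46551352, -0.04891241,  0.02813743]), [array([ 0.3, -0.3]), array([0.1, 0.4]), array([-0. , -0.1])])
```

```bash
python3 - <<'E'
from h import *
c=load('w7'); f=lambda i: cv2.resize(np.clip(i*1.0,0,255).astype(np.uint8),None,fx=8,fy=8,interpolation=cv2.INTER_CUBIC)
R=np.array([[-0.825,.565,0],[.565,.825,0],[0,0,-1]]); p=np.array([.5059,.0134,.2349])
im=f(c['image'][175:245,212:312])
for dz,r in [(.0386,.024),(.0546,.012)]:
    ctr=p+[0,0,-dz]
    for a in np.linspace(0,2*np.pi,120):
        u,v=proj(c,ctr+r*(R[:,0]*np.cos(a)+R[:,1]*np.sin(a))); cv2.circle(im,(int((u-212+.5)*8),int((v-175+.5)*8)),1,(255,0,0),-1)
cv2.imwrite('pics/w7e.png',im[:,:,::-1])
E
```

```text
(no output)
```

View pics/w7e.png

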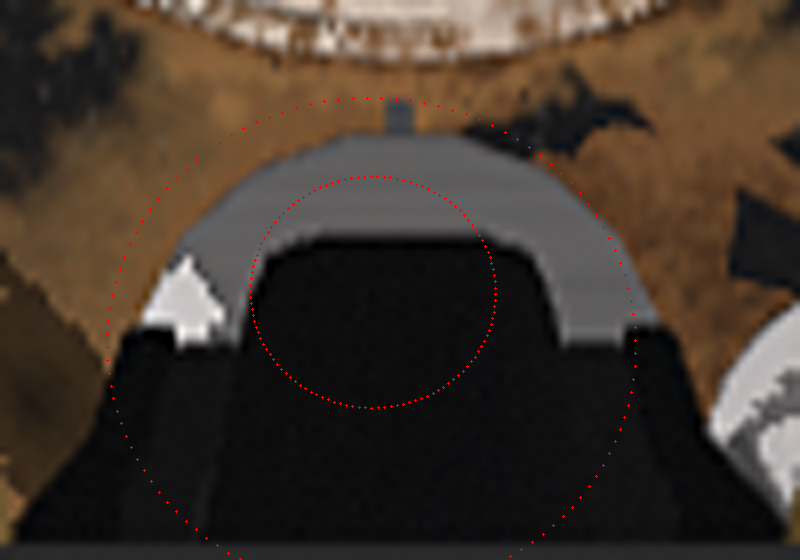

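```bash
python3 - <<'E'
from h import *
c=load('w7'); R=np.array([[-0.825,.565,0],[.565,.825,0],[0,0,-1]]); p=np.array([.5059,.0134,.2349])
px=lambda x,y:(212+(x+.5)/8-.5,175+(y+.5)/8-.5)
q=np.array([onz(c,*px(x,y),.1965)[:2] for x,y in [(185,240),(143,315),(265,160),(330,137),(400,130),(470,137),(545,165),(600,215),(655,310)]])
A=np.c_[2*q,np.ones(len(q))]; s=np.linalg.lstsq(A,(q**2).sum(1),rcond=None)[0]; print('collar',s[:2],'R',np.sqrt(s[2]+s[0]**2+s[1]**2))
# fixed radius
from scipy.optimize import least_squares
r=least_squares(lambda t: np.hypot(*(q-t).T)-.024,s[:2]); print('fixedR',r.x,np.round(r.fun*1e3,1))
print('in tool', (R.T@(np.r_[r.x,.1965]-p))*1e3)
for z in (.1365,.1375):
    b=onz(c,*px(400,98),z); t=b+.011*R[:,1]; print('tip',t,'in tool',R.T@(t-p)*1e3)
E
```

```text
collar [0.50521438 0.01713132] R 0.0239675492406519
fixedR [0.50523561 0.01716833] [-0.4  0.2  0.3  0.  -0.2 -0.   0.2 -0.1 -0. ]
in tool [ 2.67723054  2.73349484 38.4       ]
tip [0.50503964 0.0171499  0.1365    ] in tool [ 2.82848977  2.60756242 98.4       ]
tip [0.50489605 0.01693273 0.1375    ] in tool [ 2.82424838  2.34726976 97.4       ]
```

Blade edge and collar agree in the camera frame: tip at about (0.505, 0.017), so the driver isn't tilted. The cap axis is at (0.466, -0.049), the slot at 52.2° and home at -7°. I go over the cap with the tip about 15 mm above it.

Call:
carry_out(
  steps=[
    [1,-0.5,-7.65,0,3.4],
    [1,-0.5,-7.65,0,3.4],
    [1,-0.5,-7.65,0,3.4],
    [1,-0.5,-7.65,4,3.4],
    [1,-0.5,-7.65,8.5,3.4],
    [1,-0.5,-7.65,8.5,3.4],
    [1,-0.5,-7.65,8.5,3.4],
    [1,-0.5,-7.65,8.5,3.4],
  ],
)

```text
t: 8.35
tool_pos: [0.4697, -0.0521, 0.1536]
tcp_rot: [[-0.792, 0.611, 0.005], [0.611, 0.792, 0.0], [-0.004, 0.003, -1.0]]
force: [0.3, 0.1, -1.1]
gripper_width: 0.0259
```

```bash
python3 - <<'E'
from h import *
s=ctrl.sense(); print(s['t'],s['tool_pos'],np.round(s['tcp_rot'],3).tolist(),s['gripper_width'],s['force'],s['joint_pos'][[0,5]])
c=snap('wrist','w8'); d=snap('side','s8')
f=lambda i: cv2.resize(i,(400,400),interpolation=cv2.INTER_CUBIC)
cv2.imwrite('pics/m8.png',np.hstack([f(c['image'][110:260,180:330]),f(d['image'][130:230,275:375])])[:,:,::-1])
E
```

```text
8.35 [ 0.46967936 -0.05211912  0.15361457] [[-0.792, 0.611, 0.005], [0.611, 0.792, 0.0], [-0.004, 0.003, -1.0]] 0.025906362468961473 [ 0.28503079  0.12236408 -1.10941353] [ 0.23505156 -0.89310973]
```

View pics/m8.png

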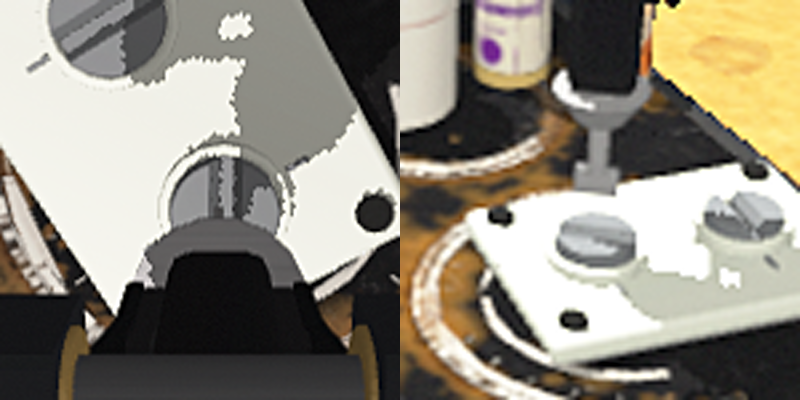

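```bash
python3 - <<'E'
from h import *
c=load('s8'); im=cv2.resize(c['image'][130:220,280:370],(720,600),interpolation=cv2.INTER_CUBIC)
sx,sy=8,600/90
R=np.array([[-0.792,.611,0],[.611,.792,0],[0,0,-1]])
def mk(P,col):
    u,v=proj(c,P); print(np.round((u,v),1)); cv2.circle(im,(int((u-280+.5)*sx),int((v-130+.5)*sy)),3,col,-1)
for off in ([0,0],[-.0015,.002]):
  p=np.array([.4697+off[0],-.0521+off[1],.1536-.0977])
  for k in(-1,1): mk(p+k*.011*R[:,1],(255,0,0))
mk([.4660,-.0487,.0357],(0,255,0))
for k in(-1,1): mk(np.array([.466,-.0487,.0357])+k*.021*np.array([np.cos(np.radians(52.2)),np.sin(np.radians(52.2)),0]),(0,255,0))
cv2.imwrite('pics/s8a.png',im[:,:,::-1])
E
```

```text
[330.2 179.1]
[319.3 177.9]
[329.7 179.7]
[318.8 178.5]
[323.7 188.2]
[334.  189.4]
[313.5 187.1]
```

View pics/s8a.png

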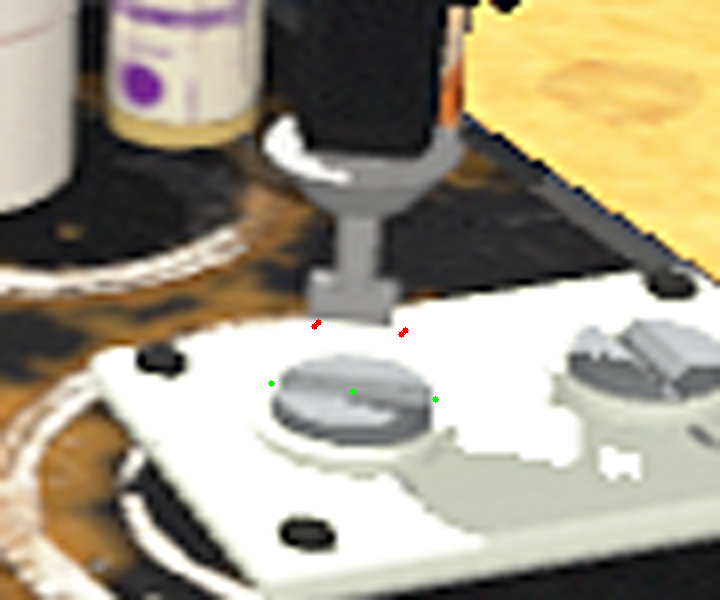

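```bash
python3 - <<'E'
from h import *
s=ctrl.sense(); print(s['t'],s['tool_pos'],s['force'])
c=snap('wrist','w9'); d=snap('side','s9'); t=snap('top','t9'); s=ctrl.sense(); print(s['t'],s['tool_pos'],c['xyz'],np.round(s['tcp_rot'],3).tolist())
f=lambda i: cv2.resize(i,(400,400),interpolation=cv2.INTER_CUBIC)
cv2.imwrite('pics/m9.png',np.hstack([f(c['image'][160:240,220:300]),f(d['image'][140:220,280:360])])[:,:,::-1])
cv2.imwrite('pics/t9c.png',f(t['image'][140:240,270:370])[:,:,::-1])
E
```

```text
8.45 [ 0.46924992 -0.05216845  0.15354082] [ 0.75033046  0.89366545 -1.32422973]
8.6 [ 0.46828583 -0.05239388  0.1526107 ] [ 0.42269896 -0.10816336  0.29872003] [[-0.791, 0.612, 0.003], [0.612, 0.791, 0.0], [-0.002, 0.002, -1.0]]
```

View pics/m9.png

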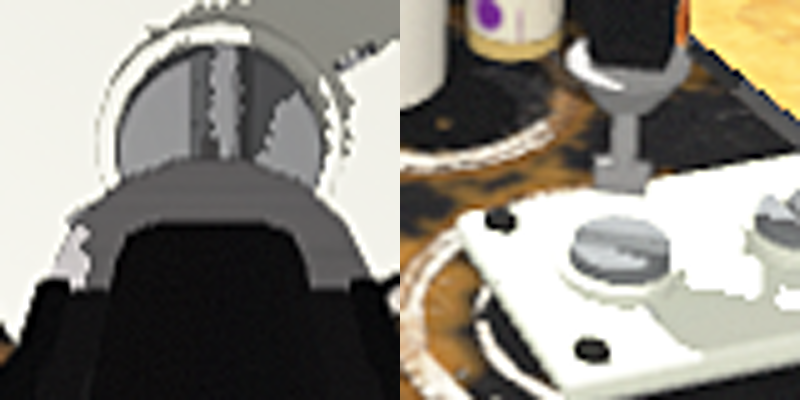

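View pics/t9c.png

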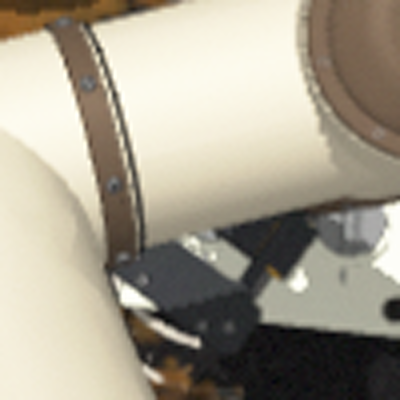

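```bash
python3 - <<'E'
from h import *
from scipy.optimize import least_squares
c=load('w9'); R=np.array([[-0.791,.612,0],[.612,.791,0],[0,0,-1]]); p=np.array([.4688,-.0523,.1530])
px=lambda x,y:(220+(x+.5)/5-.5,160+(y+.5)/5-.5)
for z in (.1145,.1185):
    q=np.array([onz(c,*px(x,y),z)[:2] for x,y in [(100,195),(140,170),(180,159),(220,156),(260,163),(300,183),(335,213),(365,260)]])
    A=np.c_[2*q,np.ones(len(q))]; s=np.linalg.lstsq(A,(q**2).sum(1),rcond=None)[0]
    r=least_squares(lambda t: np.hypot(*(q-t).T)-.024,s[:2]); print(z,'freeR',np.sqrt(s[2]+s[0]**2+s[1]**2),'collar',r.x,np.round(r.fun*1e3,1),'in tool',(R.T@(np.r_[r.x,z]-p))*1e3)
    cap=np.array([.466,-.0487]); print('collar-cap in tool xy mm',(R.T@np.r_[r.x-cap,0])[:2]*1e3)
for y in (80,120,150):
    a=onz(c,*px(190,y),.0357); b=onz(c,*px(245,y),.0357); print(a[:2],b[:2],np.linalg.norm(a-b), 'mid in tool rel cap', (R.T@((a+b)/2-[.466,-.0487,.0357]))*1e3)
for y in (120,140): print('disc', (R.T@((onz(c,*px(115,y),.0357)+onz(c,*px(325,y),.0357))/2-[.466,-.0487,.0357]))*1e3)
E
```

```text
0.1145 freeR 0.023979202658788668 collar [ 0.46943932 -0.04827529] [-0.1  0.  -0.1  0.1  0.1 -0.1 -0.1  0.1] in tool [ 1.95741879  3.57481097 38.5       ]
collar-cap in tool xy mm [-2.46058121  2.44081097]
0.1185 freeR 0.0234585382695555 collar [ 0.46890215 -0.04919983] [-0.2 -0.  -0.   0.2  0.2 -0.1 -0.2 -0.1] in tool [ 1.81649977  2.51475085 34.5       ]
collar-cap in tool xy mm [-2.60150023  1.38075085]
[ 0.4618317  -0.06453005] [ 0.45317446 -0.05785733] 0.010930369322583636 mid in tool rel cap [-9.25076072e-01 -1.50826194e+01 -6.93889390e-15]
[ 0.46686466 -0.05805693] [ 0.45813752 -0.05133086] 0.011018301996672187 mid in tool rel cap [-9.00627059e-01 -6.88250178e+00 -6.93889390e-15]
[ 0.47069302 -0.05313349] [ 0.46191218 -0.04636641] 0.011085875904275906 mid in tool rel cap [-8.81928977e-01 -6.45322313e-01 -6.93889390e-15]
disc [-4.00627530e-01 -6.88541798e+00 -6.93889390e-15]
disc [-3.86162110e-01 -2.73452608e+00 -6.93889390e-15]
```

The wrist view puts the collar about 1.6 mm off the slot line and about 2 mm along it, and the side view roughly agrees. I correct that and lower most of the way.

Call:
carry_out(
  steps=[
    [1,0.16,-0.2,0,0],
    [1,0.16,-0.2,0.5,0],
    [1,0.16,-0.2,1,0],
    [1,0.16,-0.2,1.5,0],
    [1,0.16,-0.2,2,0],
    [1,0.16,-0.2,2.4,0],
    [1,0.16,-0.2,2.4,0],
    [1,0.16,-0.2,2.4,0],
  ],
)

```text
t: 9.4
tool_pos: [0.4651, -0.0532, 0.1273]
tcp_rot: [[-0.791, 0.612, -0.0], [0.612, 0.791, -0.0], [0.0, -0.0, -1.0]]
force: [-0.0, -0.6, -2.8]
gripper_width: 0.0259
```

```bash
python3 - <<'E'
from h import *
c=snap('wrist','w10'); d=snap('side','s10'); s=ctrl.sense(); print(s['t'],s['tool_pos'],s['force'],s['torque'])
f=lambda i: cv2.resize(i,(400,400),interpolation=cv2.INTER_CUBIC)
cv2.imwrite('pics/m10.png',np.hstack([f(c['image'][160:240,220:300]),f(d['image'][140:220,280:360])])[:,:,::-1])
E
```

```text
9.5 [ 0.46524195 -0.05314957  0.12751339] [-0.76354181 -0.05656652 -2.00503572] [0.00075074 0.02363599 0.00774822]
```

View pics/m10.png

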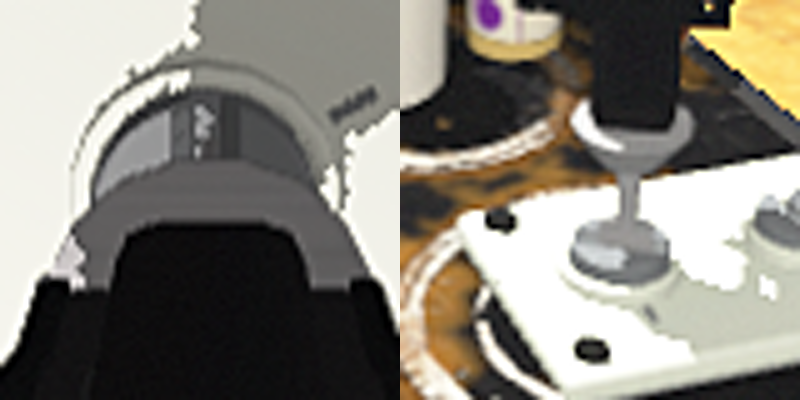

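```bash
python3 - <<'E'
from h import *
from scipy.optimize import least_squares
c=load('w10'); R=np.array([[-0.791,.612,0],[.612,.791,0],[0,0,-1]]); p=np.array([.4652,-.0532,.1274])
px=lambda x,y:(220+(x+.5)/5-.5,160+(y+.5)/5-.5)
print(np.round(R.T@c['rotation'],3).tolist(), R.T@(c['xyz']-p))
c9=load('w9');print(np.round(R.T@c9['rotation'],3).tolist()); c7=load('w7'); R7=np.array([[-0.825,.565,0],[.565,.825,0],[0,0,-1]]); print(np.round(R7.T@c7['rotation'],3).tolist())
for z in (.0888,):
    q=np.array([onz(c,*px(x,y),z)[:2] for x,y in [(100,195),(140,170),(180,159),(220,156),(260,163),(300,183),(335,213),(365,260)]])
    r=least_squares(lambda t: np.hypot(*(q-t).T)-.024,q.mean(0)); print(z,'collar',r.x,np.round(r.fun*1e3,1))
    cap=np.array([.466,-.0487]); print('collar-cap in tool xy mm',(R.T@np.r_[r.x-cap,0])[:2]*1e3)
for y in (110,140):
    a=onz(c,*px(170,y),.0357); b=onz(c,*px(242,y),.0357); print(a[:2],b[:2],np.linalg.norm(a-b), 'mid in tool rel cap', (R.T@((a+b)/2-[.466,-.0487,.0357]))*1e3)
for y in (170,): print('disc', (R.T@((onz(c,*px(90,y),.0357)+onz(c,*px(318,y),.0357))/2-[.466,-.0487,.0357]))*1e3)
E
```

```text
[[1.0, -0.0, -0.002], [-0.001, -0.964, -0.265], [-0.002, 0.265, -0.964]] [ 0.00214585 -0.07229192 -0.14531249]
[[1.0, -0.002, 0.001], [-0.001, -0.964, -0.268], [0.002, 0.268, -0.963]]
[[1.0, -0.0, -0.004], [-0.001, -0.965, -0.263], [-0.004, 0.263, -0.965]]
0.0888 collar [ 0.46507343 -0.04946167] [-0.1  0.  -0.1  0.1  0.1 -0.1 -0.2  0.1]
collar-cap in tool xy mm [ 0.26677202 -1.16953983]
[ 0.45959151 -0.06782245] [ 0.44933749 -0.05989625] 0.012960302250454137 mid in tool rel cap [-1.52941938e-01 -1.90507744e+01 -6.93889390e-15]
[ 0.46304011 -0.06342714] [ 0.45272465 -0.05545292] 0.013038273456772007 mid in tool rel cap [-1.51861250e-01 -1.34633478e+01 -6.93889390e-15]
disc [-5.13614044e-01 -7.80672985e+00 -6.93889390e-15]
```

The axis is now 0.4 mm off the slot line and the blade is inside the slot's flare without contact. I seat it gently.

Call:
carry_out(
  steps=[
    [1,0,0,0.2,0],
    [1,0,0,0.35,0],
    [1,0,0,0.45,0],
    [1,0,0,0.45,0],
    [1,0,0,0.45,0],
  ],
)

```text
t: 10.0
tool_pos: [0.4651, -0.0532, 0.123]
tcp_rot: [[-0.791, 0.612, -0.0], [0.612, 0.791, -0.0], [0.0, -0.0, -1.0]]
force: [-0.4, 0.7, -0.9]
gripper_width: 0.0255
```

Call:
carry_out(
  steps=[
    [1,0,0,0.15,0],
    [1,0,0,0.25,0],
    [1,0,0,0.25,0],
    [1,0,0,0.25,0],
  ],
)

```text
t: 10.4
tool_pos: [0.4652, -0.0532, 0.1223]
tcp_rot: [[-0.792, 0.611, 0.0], [0.611, 0.792, -0.001], [-0.001, -0.0, -1.0]]
force: [-4.5, 2.4, 13.4]
gripper_width: 0.0259
```

```bash
python3 - <<'E'
from h import *
c=snap('wrist','w11'); d=snap('side','s11'); s=ctrl.sense(); print(s['t'],s['tool_pos'],s['force'],s['torque'])
f=lambda i: cv2.resize(i,(400,400),interpolation=cv2.INTER_CUBIC)
cv2.imwrite('pics/m11.png',np.hstack([f(c['image'][160:240,220:300]),f(d['image'][140:220,280:360])])[:,:,::-1])
E
```

```text
10.5 [ 0.46520077 -0.05320334  0.12231457] [-4.97168736  1.84463806 13.7461555 ] [0.77631526 1.88622486 0.04974129]
```

View pics/m11.png

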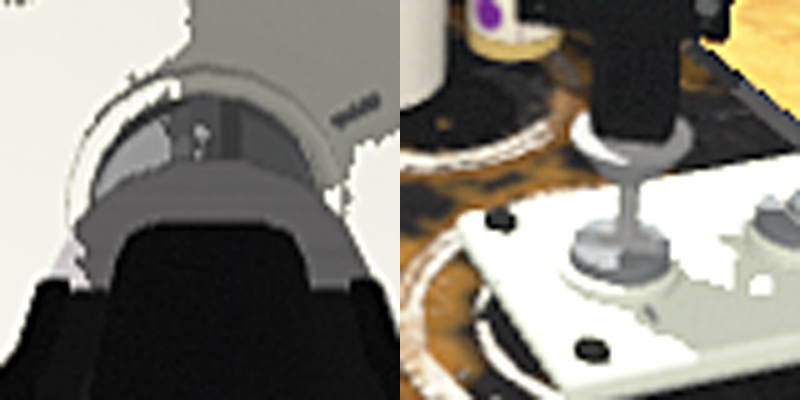

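Contact at TCP z 0.1223, so the tip is at about 0.025, which is the slot floor. Fz is about 14 N with about 5 N sideways along tool +x. I nudge to relax the side force.

Call:
carry_out(
  steps=[
    [1,0.08,0.1,0,0],
    [1,0.08,0.1,0,0],
    [1,0.08,0.1,0,0],
  ],
)

```text
t: 10.8
tool_pos: [0.4652, -0.0528, 0.1224]
tcp_rot: [[-0.792, 0.611, 0.0], [0.611, 0.792, -0.002], [-0.001, -0.002, -1.0]]
force: [-3.3, -2.6, 12.8]
gripper_width: 0.026
```

```bash
python3 - <<'E'
from h import *
s=ctrl.sense(); R=np.array(s['tcp_rot']); print(s['t'],s['tool_pos'],'F tool',R.T@s['force'],'T tool',R.T@s['torque'])
E
```

```text
10.8 [ 0.46521429 -0.05276645  0.12237695] F tool [  1.02496647  -4.07126664 -12.76303643] T tool [1.49912103 0.71372212 0.03133874]
```

Side force is down to 1 N. I turn the first part clockwise while following the cap down.

Call:
carry_out(
  steps=[
    [1,0,0,0.05,4],
    [1,0,0,0.08,8],
    [1,0,0,0.11,12],
    [1,0,0,0.14,16],
    [1,0,0,0.17,20],
    [1,0,0,0.2,24],
    [1,0,0,0.22,28],
    [1,0,0,0.22,28],
    [1,0,0,0.22,28],
  ],
)

```text
t: 11.7
tool_pos: [0.4646, -0.0514, 0.1206]
tcp_rot: [[-0.412, 0.911, -0.001], [0.911, 0.412, 0.0], [0.001, -0.0, -1.0]]
force: [-8.1, 5.7, 20.1]
gripper_width: 0.0256
```

```bash
python3 - <<'E'
from h import *
c=snap('wrist','w12'); d=snap('side','s12')
s=ctrl.sense(); R=np.array(s['tcp_rot']); print(s['t'],s['tool_pos'],'yaw',np.degrees(np.arctan2(R[1,0],R[0,0])),'F tool',R.T@s['force'],'T tool',R.T@s['torque'],s['joint_pos'][5])
f=lambda i: cv2.resize(i,(400,400),interpolation=cv2.INTER_CUBIC)
cv2.imwrite('pics/m12.png',np.hstack([f(c['image'][160:240,220:300]),f(d['image'][140:220,280:360])])[:,:,::-1])
E
```

```text
11.8 [ 0.46463116 -0.05140064  0.12066058] yaw 114.31478375945947 F tool [  7.59051214  -5.50975259 -20.11838819] T tool [ 1.78085977  3.1021105  -0.02403645] -1.3844259533106207
```

View pics/m12.png

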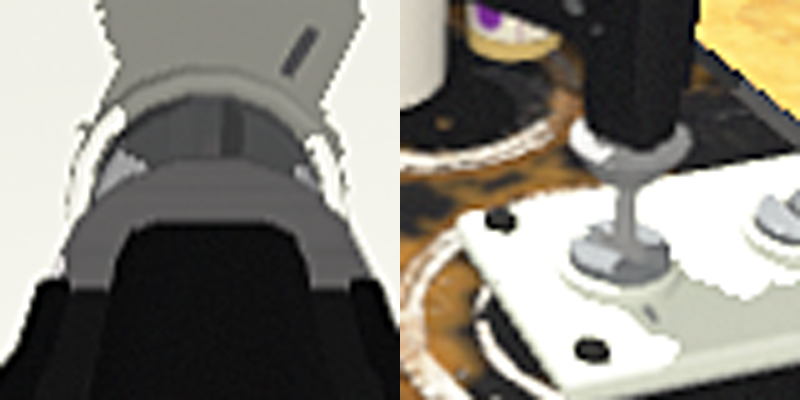

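The slot turned with the tool by 28° and side forces rose to about 8 N. I recentre slightly and turn on to just before the expected end.

Call:
carry_out(
  steps=[
    [1,0.1,-0.06,0,0],
    [1,0.1,-0.06,0.02,4],
    [1,0.1,-0.06,0.04,8],
    [1,0.1,-0.06,0.07,12],
    [1,0.1,-0.06,0.09,16],
    [1,0.1,-0.06,0.11,20],
    [1,0.1,-0.06,0.13,24],
    [1,0.1,-0.06,0.15,28],
    [1,0.1,-0.06,0.15,28],
    [1,0.1,-0.06,0.15,28],
  ],
)

```text
t: 12.8
tool_pos: [0.4657, -0.0497, 0.1193]
tcp_rot: [[0.064, 0.998, 0.004], [0.998, -0.064, 0.002], [0.002, 0.004, -1.0]]
force: [-4.3, 7.4, 15.6]
gripper_width: 0.0259
```

```bash
python3 - <<'E'
from h import *
c=snap('wrist','w13'); d=snap('side','s13')
s=ctrl.sense(); R=np.array(s['tcp_rot']); print(s['t'],s['tool_pos'],'yaw',np.degrees(np.arctan2(R[1,0],R[0,0])),'F tool',R.T@s['force'],'T tool',R.T@s['torque'],s['joint_pos'][5])
f=lambda i: cv2.resize(i,(400,400),interpolation=cv2.INTER_CUBIC)
cv2.imwrite('pics/m13.png',np.hstack([f(c['image'][160:240,220:300]),f(d['image'][140:220,280:360])])[:,:,::-1])
E
```

```text
12.9 [ 0.46568343 -0.04973619  0.11930635] yaw 86.3133289608216 F tool [  7.08344533  -5.42055004 -15.26721007] T tool [2.02817825 2.91902972 0.03083932] -1.8750972949069797
```

View pics/m13.png

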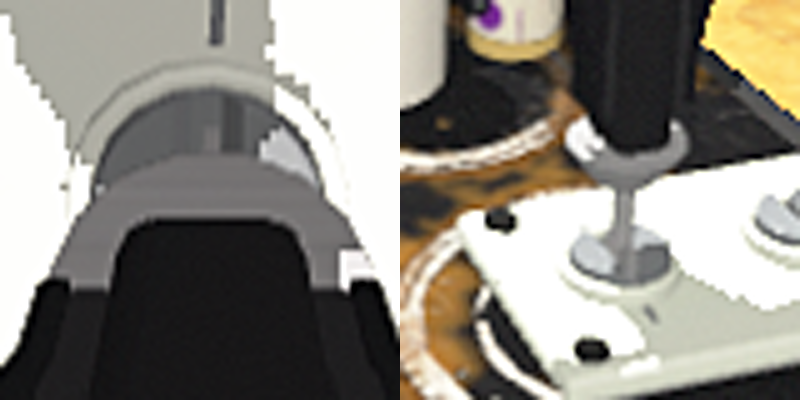

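Call:
carry_out(
  steps=[
    [1,0.08,0,0,1.5],
    [1,0.08,0,0.02,3],
    [1,0.08,0,0.03,4.5],
    [1,0.08,0,0.03,6],
    [1,0.08,0,0.03,6],
    [1,0.08,0,0.03,6],
  ],
)

```text
t: 13.5
tool_pos: [0.4661, -0.0497, 0.1192]
tcp_rot: [[0.167, 0.986, 0.005], [0.986, -0.167, 0.001], [0.002, 0.005, -1.0]]
force: [-4.0, 3.9, 15.6]
gripper_width: 0.0256
```

```bash
python3 - <<'E'
from h import *
s=ctrl.sense(); R=np.array(s['tcp_rot']); print(s['t'],s['tool_pos'],'yaw',np.degrees(np.arctan2(R[1,0],R[0,0])),'F tool',R.T@s['force'],'T tool',R.T@s['torque'],s['gripper_width'])
E
```

```text
13.5 [ 0.46608364 -0.04970869  0.11915043] yaw 80.36012666205966 F tool [  3.18533406  -4.50670846 -15.65632523] T tool [1.59629488 1.21052982 0.03603864] 0.02561659727437856
```

Call:
carry_out(
  steps=[
    [1,0.03,0,0,1.5],
    [1,0.03,0,0.02,3],
    [1,0.03,0,0.02,4],
    [1,0.03,0,0.02,4],
    [1,0.03,0,0.02,4],
  ],
)

```text
t: 14.0
tool_pos: [0.4665, -0.0499, 0.1192]
tcp_rot: [[0.235, 0.972, 0.006], [0.972, -0.235, -0.0], [0.001, 0.005, -1.0]]
force: [-2.5, 1.9, 15.2]
gripper_width: 0.0258
```

```bash
python3 - <<'E'
from h import *
c=snap('wrist','w14')
s=ctrl.sense(); R=np.array(s['tcp_rot']); print(s['t'],s['tool_pos'],'yaw',np.degrees(np.arctan2(R[1,0],R[0,0])),'F tool',R.T@s['force'],'T tool',R.T@s['torque'],s['gripper_width'])
cv2.imwrite('pics/m14.png',cv2.resize(c['image'][110:240,180:310],(600,600),interpolation=cv2.INTER_CUBIC)[:,:,::-1])
E
```

```text
14.05 [ 0.46653805 -0.04989124  0.11915591] yaw 76.39490197424809 F tool [  1.72210559  -2.76793711 -15.35202799] T tool [ 1.14550682  0.32448034 -0.06175814] 0.025954140784877542
```

View pics/m14.png

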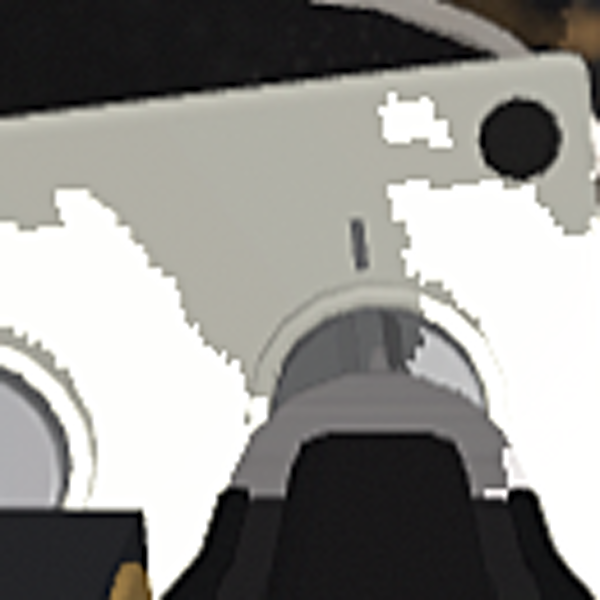

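Call:
carry_out(
  steps=[
    [1,0,0,0,1.5],
    [1,0,0,0,3],
    [1,0,0,0,3],
    [1,0,0,0,3],
  ],
)

```text
t: 14.45
tool_pos: [0.4666, -0.05, 0.1192]
tcp_rot: [[0.285, 0.958, 0.006], [0.958, -0.285, -0.0], [0.001, 0.006, -1.0]]
force: [-2.9, 0.5, 14.6]
gripper_width: 0.0262
```

```bash
python3 - <<'E'
from h import *
s=ctrl.sense(); R=np.array(s['tcp_rot']); print(s['t'],s['tool_pos'],'yaw',np.degrees(np.arctan2(R[1,0],R[0,0])),'F tool',R.T@s['force'],'T tool',R.T@s['torque'],s['gripper_width'])
E
```

```text
14.45 [ 0.46662252 -0.05000905  0.11915429] yaw 73.42113761911035 F tool [ -0.30997078  -2.81134729 -14.57649395] T tool [ 1.01813133  0.03317864 -0.14551249] 0.026238611792823167
```

Call:
carry_out(
  steps=[
    [1,0,0,0,1.5],
    [1,0,0,0,3],
    [1,0,0,0,3],
    [1,0,0,0,3],
  ],
)

```text
t: 14.85
tool_pos: [0.4666, -0.05, 0.1192]
tcp_rot: [[0.334, 0.942, 0.006], [0.942, -0.334, -0.001], [0.001, 0.006, -1.0]]
force: [-3.7, 1.1, 14.1]
gripper_width: 0.0259
```

```bash
python3 - <<'E'
from h import *
c=snap('wrist','w15')
s=ctrl.sense(); R=np.array(s['tcp_rot']); print(s['t'],s['tool_pos'],'yaw',np.degrees(np.arctan2(R[1,0],R[0,0])),'F tool',R.T@s['force'],'T tool',R.T@s['torque'],s['gripper_width'])
cv2.imwrite('pics/m15.png',cv2.resize(c['image'][110:240,180:310],(600,600),interpolation=cv2.INTER_CUBIC)[:,:,::-1])
E
```

```text
14.9 [ 0.46662464 -0.04997652  0.11915925] yaw 70.47513827232869 F tool [  0.08075096  -2.25858007 -14.70043797] T tool [ 1.03108017  0.06270247 -0.36608113] 0.025774715388601613
```

View pics/m15.png

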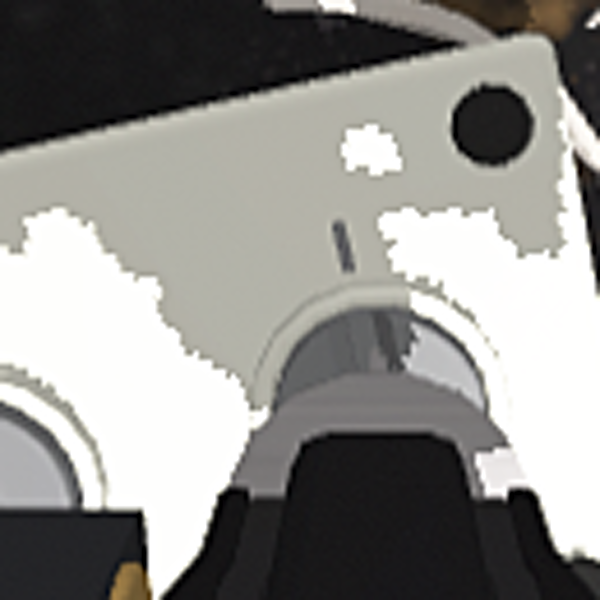

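The torque rose to 0.37 N m, well above the 0.08 friction, so the cap is on its firm stop. The slot lines up with the mark. I release the twist within the play and lift straight out.

Call:
carry_out(
  steps=[
    [1,0,0,0,-4],
    [1,0,0,0,-8],
    [1,0,0,0,-8],
    [1,0,0,-1,-8],
    [1,0,0,-3,-8],
    [1,0,0,-7,-8],
    [1,0,0,-11,-8],
    [1,0,0,-12,-8],
    [1,0,0,-12,-8],
  ],
)

```text
t: 15.8
tool_pos: [0.4649, -0.0499, 0.2377]
tcp_rot: [[0.203, 0.979, 0.004], [0.979, -0.203, 0.001], [0.002, 0.004, -1.0]]
force: [0.4, 1.1, -2.2]
gripper_width: 0.0258
```

```bash
python3 - <<'E'
from h import *
s=ctrl.sense(); R=np.array(s['tcp_rot']); print(s['t'],s['tool_pos'],np.round(R,3).tolist(),s['force'],s['gripper_width'])
tgt=np.array([.466,-.0487,0])+.078*R[:,1]; print('view shift tool', R.T@(np.r_[tgt[:2],s['tool_pos'][2]]-s['tool_pos']))
E
```

```text
15.8 [ 0.4648533  -0.04989945  0.23766105] [[0.203, 0.979, 0.004], [0.979, -0.203, 0.001], [0.002, 0.004, -1.0]] [ 0.359577    1.09544846 -2.19664786] 0.025822787168562157
view shift tool [0.00140709 0.07887774 0.00028025]
```

Now a clear view of the caps to verify.

Call:
carry_out(
  steps=[
    [1,-2,7.9,0,0],
    [1,-2,7.9,0,0],
    [1,-2,7.9,0,0],
    [1,-2,7.9,0,0],
  ],
)

```text
t: 16.2
tool_pos: [0.5363, -0.086, 0.2331]
tcp_rot: [[0.205, 0.979, -0.006], [0.979, -0.205, 0.0], [-0.001, -0.006, -1.0]]
force: [-0.5, 0.3, -1.5]
gripper_width: 0.0259
```

```bash
python3 - <<'E'
from h import *
c=snap('wrist','w16'); d=snap('top','t16')
s=ctrl.sense(); R=np.array(s['tcp_rot']); print(s['t'],s['tool_pos'],np.round(R,3).tolist())
cv2.imwrite('pics/m16.png',cv2.resize(c['image'][65:185,150:310],(800,600),interpolation=cv2.INTER_CUBIC)[:,:,::-1])
E
```

```text
16.3 [ 0.53611067 -0.08561258  0.23454041] [[0.203, 0.979, -0.004], [0.979, -0.203, 0.0], [-0.001, -0.004, -1.0]]
```

View pics/m16.png

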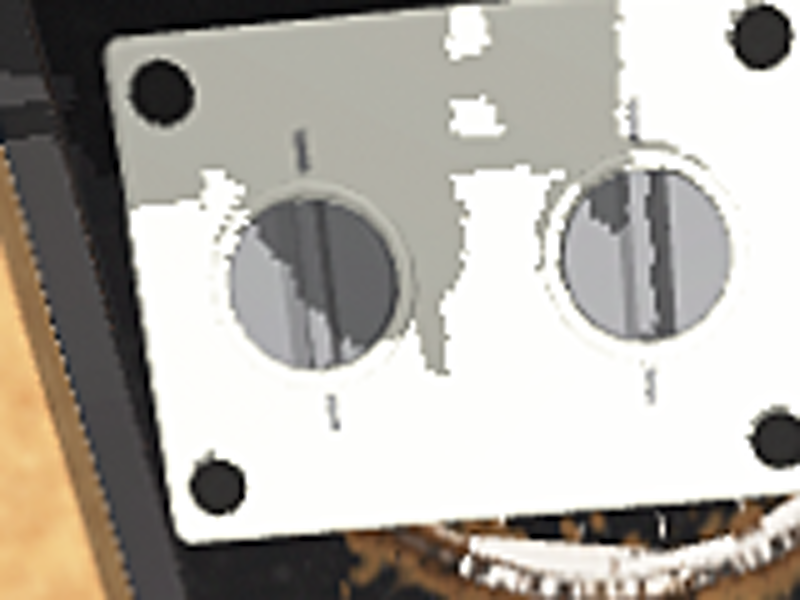

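```bash
python3 - <<'E'
from h import *
c=load('w16')
f=lambda x,y: cv2.resize(c['image'][y:y+40,x:x+40],(400,400),interpolation=cv2.INTER_CUBIC)
cv2.imwrite('pics/m16b.png',np.hstack([f(193,100),f(259,95)])[:,:,::-1])
E
```

```text
(no output)
```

View pics/m16b.png

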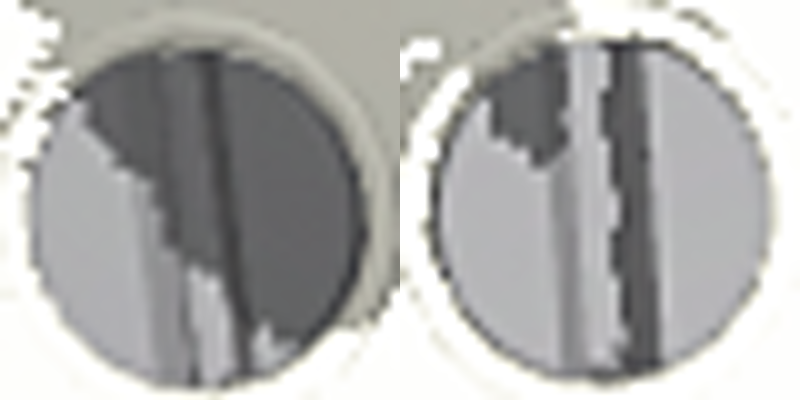

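```bash
python3 - <<'E'
from h import *
c=load('w16')
A=lambda a,b,z:(lambda d:np.degrees(np.arctan2(d[1],d[0])))(onz(c,*b,z)-onz(c,*a,z))
q=lambda x,y:(259+(x-400)/10-.05-.4,95+y/10-.45); l=lambda x,y:(193+x/10-.45,100+y/10-.45); m=lambda x,y:(150+x/5-.4,65+y/5-.4)
print('raised cap slot',A(q(645,45),q(660,365),.033),A(q(550,140),q(562,365),.033),'marks',A(m(633,115),m(650,385),.02))
print('home cap slot',A(l(215,60),l(250,365),.033),'marks',A(m(302,150),m(333,410),.02))
E
```

```text
raised cap slot -7.93355784754174 -8.023184204178552 marks -7.272239926842686
home cap slot -7.243452930561372 marks -7.108393092567546
```

The new slot is at -8.0° against its marks at -7.3°. The home cap reads -7.2° against -7.1°, so the cap is home within measuring error. Returning to the exact grasp pose over the holder.

Call:
carry_out(
  steps=[
    [1,21.4,-10.2,0,-25.3],
    [1,21.4,-10.2,0,-25.3],
    [1,21.4,-10.2,0,-25.3],
    [1,21.4,-10.2,0,-25.3],
    [1,21.4,-10.2,0,-25.3],
    [1,21.4,-10.2,0,-25.3],
    [1,21.4,-10.2,0,-25.3],
    [1,21.4,-10.2,0,-25.3],
    [1,21.4,-10.2,0,-25.3],
  ],
)

```text
t: 17.2
tool_pos: [0.481, 0.1435, 0.2361]
tcp_rot: [[-0.233, 0.972, -0.0], [0.972, 0.233, -0.0], [-0.0, -0.0, -1.0]]
force: [0.4, 0.3, -1.2]
gripper_width: 0.0259
```

```bash
python3 - <<'E'
from h import *
c=snap('wrist','w17'); d=snap('side','s17')
s=ctrl.sense(); R=np.array(s['tcp_rot']); print(s['t'],s['tool_pos'],np.round(R,3).tolist(),R.T@(np.array([.4797,.1447,.1065])-s['tool_pos']))
f=lambda i: cv2.resize(i,(400,500),interpolation=cv2.INTER_CUBIC)
cv2.imwrite('pics/m17.png',np.hstack([f(c['image'][130:250,212:308]),f(d['image'][90:240,170:290])])[:,:,::-1])
E
```

```text
17.3 [0.48123663 0.14353526 0.23616329] [[-0.233, 0.972, -0.0], [0.972, 0.233, -0.0], [-0.0, -0.0, -1.0]] [ 0.00149467 -0.00120854  0.12966338]
```

View pics/m17.png

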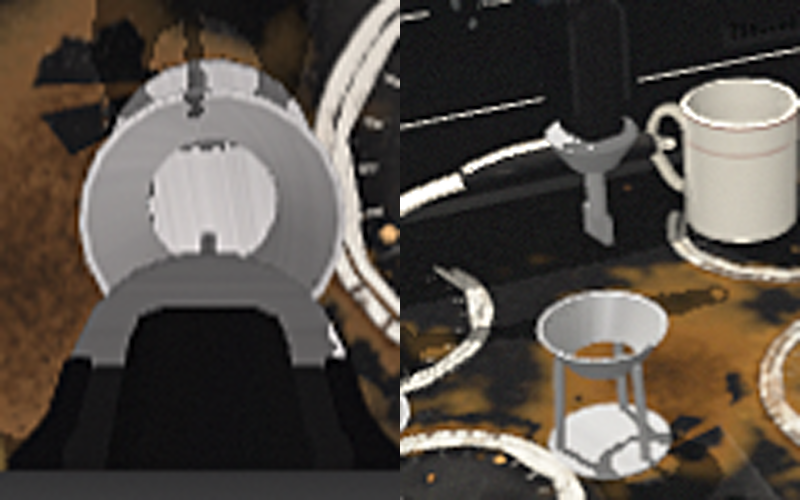

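The driver is held straight over the cup, with its collar arc centred in the mouth. Lowering.

Call:
carry_out(
  steps=[
    [1,0.15,-0.1,4,0],
    [1,0.15,-0.1,8,0],
    [1,0.15,-0.1,10,0],
    [1,0.15,-0.1,11.5,0],
    [1,0.15,-0.1,12.4,0],
    [1,0.15,-0.1,12.8,0],
    [1,0.15,-0.1,12.8,0],
    [1,0.15,-0.1,12.8,0],
  ],
)

```text
t: 18.1
tool_pos: [0.4804, 0.1459, 0.109]
tcp_rot: [[-0.235, 0.972, 0.001], [0.972, 0.235, 0.001], [0.0, 0.002, -1.0]]
force: [-0.5, -0.1, -1.6]
gripper_width: 0.0258
```

```bash
python3 - <<'E'
from h import *
d=snap('side','s18')
s=ctrl.sense(); R=np.array(s['tcp_rot']); print(s['t'],s['tool_pos'],R.T@s['force'])
cv2.imwrite('pics/m18.png',cv2.resize(d['image'][90:260,150:310],(600,600),interpolation=cv2.INTER_CUBIC)[:,:,::-1])
E
```

```text
18.15 [0.48042863 0.14599219 0.10909827] [-0.4774882   0.19148493  1.95576144]
```

View pics/m18.png

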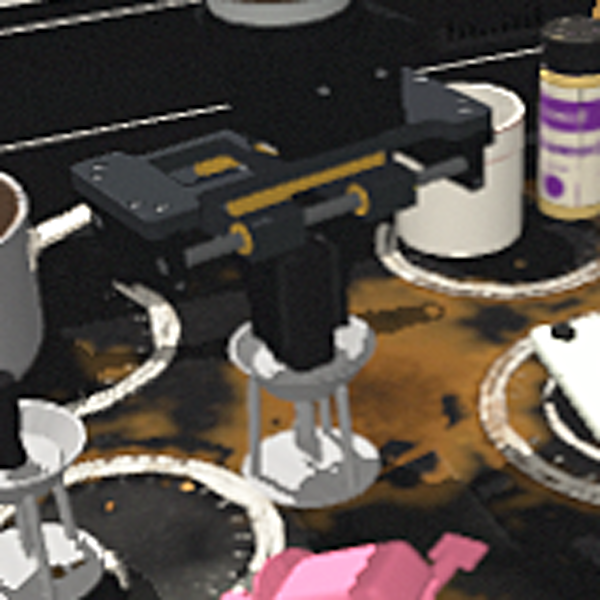

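Nearly seated and still carrying the weight. I lower in small steps until contact.

Call:
carry_out(
  steps=[
    [1,0,0,0.1,0],
    [1,0,0,0.2,0],
    [1,0,0,0.25,0],
    [1,0,0,0.25,0],
    [1,0,0,0.25,0],
  ],
)

```text
t: 18.65
tool_pos: [0.4804, 0.1455, 0.107]
tcp_rot: [[-0.235, 0.972, 0.002], [0.972, 0.235, -0.0], [-0.001, 0.001, -1.0]]
force: [-1.0, -3.0, 5.9]
gripper_width: 0.0254
```

Contact at 5.9 N, so the collar rests in the cup. Opening.

Call:
carry_out(
  steps=[
    [-1,0,0,0,0],
    [-1,0,0,0,0],
    [-1,0,0,0,0],
    [-1,0,0,0,0],
    [-1,0,0,0,0],
    [-1,0,0,0,0],
    [-1,0,0,0,0],
    [-1,0,0,0,0],
  ],
)

```text
t: 19.45
tool_pos: [0.4798, 0.1457, 0.1057]
tcp_rot: [[-0.235, 0.972, -0.0], [0.972, 0.235, -0.0], [-0.0, -0.0, -1.0]]
force: [-0.2, -0.8, -0.1]
gripper_width: 0.0816
```

```bash
python3 - <<'E'
from h import *
s=ctrl.sense(); print(s['t'],s['tool_pos'],s['force'],s['gripper_width']); d=snap('side','s19')
cv2.imwrite('pics/m19.png',cv2.resize(d['image'][90:260,150:310],(600,600),interpolation=cv2.INTER_CUBIC)[:,:,::-1])
E
```

```text
19.45 [0.47982029 0.14572425 0.1056506 ] [-0.24718991 -0.76970664 -0.14326964] 0.08156588157755956
```

View pics/m19.png

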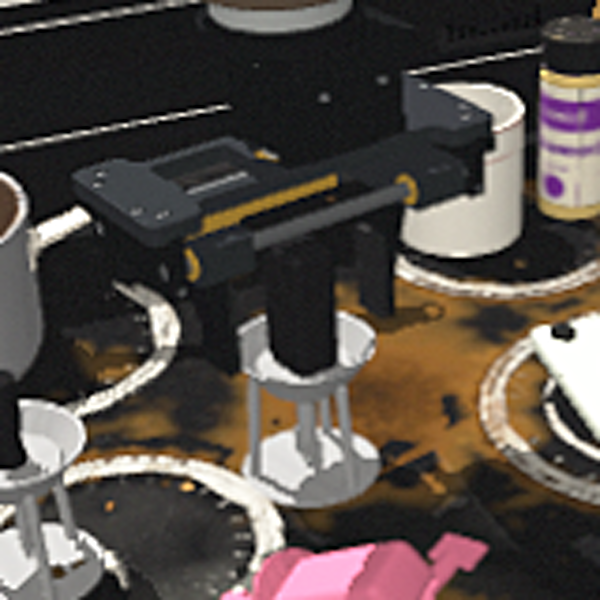

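The driver stands upright and free of the fingers. Withdrawing straight up.

Call:
carry_out(
  steps=[
    [-1,0,0,-3,0],
    [-1,0,0,-7,0],
    [-1,0,0,-12,0],
    [-1,0,0,-15,0],
    [-1,0,7,-15,0],
    [-1,0,7,-15,0],
    [-1,0,7,-15,0],
    [-1,0,7,-15,0],
  ],
)

```text
t: 20.3
tool_pos: [0.5475, 0.1619, 0.2549]
tcp_rot: [[-0.234, 0.972, -0.002], [0.972, 0.234, -0.001], [-0.0, -0.002, -1.0]]
force: [-0.7, 0.5, 0.5]
gripper_width: 0.0871
```

```bash
python3 - <<'E'
from h import *
c=snap('wrist','w20'); snap('side','s20'); snap('top','t20'); s=ctrl.sense(); print(s['t'],s['tool_pos'],s['force'],s['gripper_width'])
f=lambda i: cv2.resize(i,(400,320),interpolation=cv2.INTER_AREA)
cv2.imwrite('pics/m20.png',np.hstack([f(c['image']),f(load('s20')['image'][90:350,80:405])])[:,:,::-1])
E
```

```text
20.45 [0.54703761 0.16183957 0.25568351] [ 0.18279532  0.12139896 -0.60426278] 0.08709480992606995
```

View pics/m20.png

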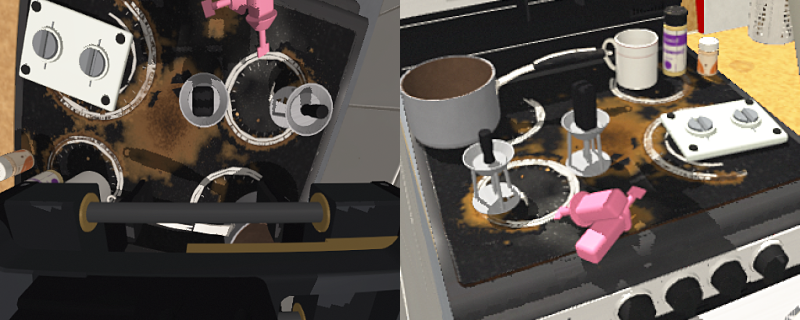

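The broad driver stands upright in its own holder and the slim one is untouched. Both caps' slots are in line with their marks and the gripper is clear. Handing in.

```bash
python3 -c "
from plant import ctrl
print(ctrl.hand_in())"
```

```text
the job is handed in; nothing more can be done
None
```

The raised battery cap is screwed home, and the broad screwdriver is back upright in its own holder and released. I handed the job in at about 20.5 s of the 64 s allowed.

**Turning the cap:** I kept the blade pressed in with about 15–20 N and turned it clockwise until the torque rose to 0.37 N m. That is well above the 0.08 N m of friction, so I took it as the firm stop.

**Last checks:**
- **Slot alignment:** the turned cap's slot measured about -8.0° against its marks at -7.3°. The home cap measured -7.2° against -7.1°, so the 0.7° difference is within measuring error.
- **Screwdriver:** the last pictures show it upright in the cup and the gripper clear of everything.
- **Slim screwdriver:** it was never touched.

**What disagreed or looked odd:**
- **Camera offset:** the wrist camera and the robot's own position readings differed by about 3 mm, so I aligned the blade to the slot within single wrist images.
- **Side camera:** at first it showed the tip about 2 pixels off. I corrected the position by about 2 mm before going in.
- **Pink look-alikes:** both were standing on their blades at the start and fell over during the arm's first move. The arm was well above them and felt no contact, and they stayed on the cooktop.

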